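Burnish the cover joints of the lock cases and tray them

TASK

Pull the drawer open and take out the burnisher. Working along the mat from the left-hand case to the right-hand one as the robot sees them, draw the burnisher's tip slowly (about 3 cm a second) along the whole cover joint of each lock case, down in the joint's groove, from the plain end nearest the robot to the bolt end. Then lay the burnisher back in the drawer, shut the drawer fully, and lay every case flat in the empty wooden tray, leaving the other things on the bench where they are.

Things in the scene. Friction and masses are not known exactly. Their poses are not given: they have to be found in the camera images.
- cab_drawer0 (a joint): the drawer of the low wooden cabinet: 0 shut, grows as it is pulled out towards the cabinet's front (to 0.17 m); slides with about 1 to 2 N and stays where it is left
- cab_drawer0_handle (a point): middle of the drawer's steel bar handle: 11 mm thick, 120 mm long across the drawer, its axis 35 mm in front of the drawer's face and 47 mm above the bench; moves with the drawer; its x axis points into the cabinet (pull the other way)
- cab: low one-drawer wooden cabinet, 250 deep (x) x 250 wide (y) x 85 mm high, fixed; origin at the centre of its underside, drawer front towards -x; when the drawer is fully out, 166 mm of its inside lies in front of the cabinet's top, which starts 110 mm in front of the cabinet's origin
- drawer_floor (a point): centre of the drawer's inner floor, 22 mm above the bench, moves with the drawer: the inside is 205 long (x) x 208 wide (y), walls 41 mm high above the floor; axes as the cabinet's
- burnisher: burnisher lying in the drawer: wooden handle 90 long, 18 x 18 mm square, then a brass ferrule and a 6 mm steel rod, 0.09 kg, 152 mm long in all; origin at the centre of the handle's underside (x = -45 to +45 is handle); it lies across the drawer near its front, the rod pointing along its -x, towards the robot's right, with its axis 9 mm above the floor
- burnisher_tip (a point): centre of the 2 mm radius ball at the burnisher's tip: 105 mm along -x from the handle's centre, on the axis (9 mm above the underside)
- mat: black rubber bench mat, 150 (x) x 380 (y) x 3 mm, fixed; origin at the centre of its underside
- case1: lock case lying flat: grey metal box 110 long (its x) x 44 wide (its y) x 24 mm high, 0.3 to 0.5 kg; origin at the centre of its underside; its x axis points away from the robot (within 0.4 rad) to the end where a brass bolt sticks out 14 mm; loose on the mat; can be grasped across its width at mid-length. case1 is the left-hand one (largest y) of the row; absent in some runs
- joint1 (a point): middle of the case's cover joint, a straight valley with rounded sides on top, along x over the whole 110 mm, 10 mm left (+y) of the case's centre line; 12 mm wide at the top (24 mm up), narrowing to 2 mm. This is the centre of the burnisher's 2 mm ball when it sits in the valley (22.6 mm up); axes as the case's. Friction holds the case under a light stroke (a few N)
- case2: the same as case1, in the middle of the row; absent in some runs
- joint2 (a point): the same on case2
- case3: the same as case1, at the right-hand end of the row; absent in some runs
- joint3 (a point): the same on case3
- tray: empty shallow wooden tray for finished cases, beyond the mat, fixed: 170 (x) x 330 (y) outside, walls 6 thick and 18 mm high, floor 6 mm thick; origin at the centre of its underside; three cases lie in it side by side, lengthwise along x
- jar: glass jar with red lid on the bench left of the drawer, 76 wide, 100 mm high; bystander, origin at the centre of its underside
- padlock: brass padlock lying on the cabinet; bystander, origin under its body
- screwdriver: screwdriver lying on the bench between robot and mat; bystander
- wrench: wrench lying on the bench to the right of the mat; bystander
- cyl_a: brass lock cylinder 70 mm long on the bench to the right of the tray; bystander
- cyl_b: brass lock cylinder 80 mm long on the bench to the right of the tray; bystander

How it is judged:
By the outcome, as a careful person would: the job done as asked, in the order asked, and still so for the second after the job is handed in, with the robot touching nothing.
Of case1, case2, case3 only 2 to 3 are there at a start; the rules pass over those that are not, and their reading is None.
At some moment in a run one of case1, case2, case3 may be knocked a few centimetres aside while the robot is not near it.
It also fails if it takes over 210 s, if anything falls off the work surface, if the arm or the gripper's body presses on something with over 40 N, if the wrist force passes 120 N, or if a joint passes its speed limit or range.

ROBOT

A 6-joint arm with a two-finger parallel gripper is mounted at the origin on the work surface. World frame = base frame: x ahead of the robot, y to its left, z up, the work surface at z = 0. Lengths are in m, angles in rad, forces in N, time in s.
With the tool pointing down it reaches from about 0.25 to 0.725 m from the base axis. Payload 4 kg.
Tool frame: the origin (TCP) lies on the centre line of the jaws, within the pads' length; the fingertips stand 22 mm ahead of it and the grasp point (between the pads) lies 3 mm ahead of it (bot.tip_reach is the distance from the TCP to the fingertips, in m); z points along the fingers, y is the line along which they close (so a half turn about z gives the same grasp; the last joint's range is limited). The gripper opens to 85 mm and grips with 20 to 120 N. Pads are 22 mm wide; open, the fingers measure 114 mm over their backs; the gripper's body (76 mm by 85 mm) begins 54 mm behind the grasp point. The pads swing forward as they close: fully open they stand 13 mm farther back than shut.
Start: joints at [1.136, 0.241, 0.005, 1.335, 0, 1.571], TCP at [0.211, 0.453, 0.253] pointing down, gripper open.
Joint ranges: [-2.72, 2.72], [-1.05, 1.87], [-1.09, 1.28], [-1.99, 2.15], [-1.42, 1.44], [-3.14, 3.14]. Speed limits (rad/s): [2.79, 2.79, 3.14, 3.14, 3.14, 3.14].

INTERFACE

Orientations are given as a unit quaternion [x, y, z, w].
In Python, from workcell import bot gives the robot as it stands. The module is installed in compiled form; this text tells all that it offers.
- The arm moves only by the tool apply_moves, never from a script. Its argument "commands" is a list of rows, each a list of 4 numbers: the shift along the tool's x, y, z scaled (see below), then the turn about the tool's z scaled (see below). In form: [[tx, ty, tz, roll], ...]. A call has exactly 5 rows; each row shifts and turns the commanded pose from where the row before left it, along the tool's axes as they then stand; what a row does not reach is not made up. The controller multiplies each number of a shift by 20 mm and each number of a turn by 60 degrees. A row lasts 1/12 s, in which the tool goes at most 41.7 mm and 7.16 degrees, less where a joint would pass 70% of its speed; a pose out of reach is approached as far as the arm can. A call with a number of a shift or a turn outside -1 to 1 is refused whole. A call with a gripper value outside its range is refused whole. "claw" is the closure, from 0 (fully open) to 1 (shut), set as the call begins (left out, the last holds). The fingers move at their own pace and stop on an object; the grip force is fixed at half the most. Time passes only in rows, so rows that do not move let the fingers close, or fill a call up. It gives the time, the measured TCP pose, the force, the opening and the grip force at its end, in the units of the state.
- bot.get_obs(): the state, without advancing time (a new reading comes with each control period).
- bot.camera(name): name is "side" or "top"; returns a dict with "image" (480x640x3 uint8, blue, green, red), "camera_matrix" (3x3 intrinsics, pixels), "R" (3x3) and "t" (3): a world point X has camera coordinates R X + t. Camera axes: x right, y down, z forward; pixel columns grow to the right and rows downward; lengths in m; the calibration is good to about 2 mm. A picture is of the moment at which its call begins. There is no depth.
- bot.job_done(): hands the job in; it is judged then, once.
The state is a dict: "clock": time; "joint_pos": joint angles; "joint_vel": joint speeds; "tau": joint torques, N m; "eef_pos": TCP position; "tool_rot": TCP orientation; "ft_force": force on the tool from outside, world axes, zero at the start; "ft_torque": the same for the moment, N m; "grip_width": finger opening in m; "grasp_force": force on a finger pad.
Only numpy, scipy, OpenCV 4.12 (cv2) and the standard library are available. Lean on these libraries where they do the work, as an engineer would, in place of code of your own. Each camera call takes 0.05 s, during which the arm holds its last target. There are 200 camera calls.

## Working session

There is one attempt and no reset: what is moved stays moved. The work goes in short steps, Python scripts to look and compute and a tool call to move; the robot and the scene stay as the last step left them, time stands still between calls to the robot, and variables do not carry over. Pictures are saved under pics/ and viewed, at most 14 in all, crops included, and the job is handed in when it is done.

Besides the shell and the picture viewer there is one more tool, called as name(argument=value, ...) on one line, values as JSON. apply_moves: Moves the arm, as the interface text tells. Shifts and turns lie within -1 to 1; 1 stands for 20 mm of shift or 60 degrees of turn. Its arguments: {"type":"object","properties":{"commands":{"type":"array","items":{"type":"array","items":{"type":"number","minimum":-1,"maximum":1}}},"claw":{"type":"number"}},"required":["commands"]}

```bash
mkdir -p pics; cat > h.py <<'E'
import numpy as np, cv2
from workcell import bot
def cam(n,save=None):
    c=bot.camera(n)
    if save: cv2.imwrite('pics/'+save,c['image'])
    np.savez('/tmp/%s.npz'%n,**c)
    return c
def pix2w(c,u,v,z):
    K,R,t=np.array(c['camera_matrix']),np.array(c['R']),np.array(c['t'])
    d=R.T@np.linalg.solve(K,[u,v,1.]); o=-R.T@t
    return o+d*(z-o[2])/d[2]
def w2pix(c,X):
    K,R,t=np.array(c['camera_matrix']),np.array(c['R']),np.array(c['t'])
    p=K@(R@np.array(X)+t); return p[:2]/p[2]
E
python3 - <<'E'
from h import *
for n in('top','side'):
    c=cam(n,n+'0.png'); print(n,c['camera_matrix'],-np.array(c['R']).T@c['t'],np.array(c['R']))
print(bot.get_obs(), bot.tip_reach)
E
```

```text
top [[621.05852457   0.         316.31430585]
 [  0.         621.05852457 221.30320493]
 [  0.           0.           1.        ]] [0.32046417 0.00898928 1.3963695 ] [[-0.01497414 -0.9997956  -0.01358413]
 [-0.98542031  0.01705884 -0.16928028]
 [ 0.16947741  0.01085125 -0.98547433]]
side [[600.20641394   0.         327.62460776]
 [  0.         600.20641394 237.02418632]
 [  0.           0.           1.        ]] [ 0.00950274 -0.84548931  1.16806569] [[ 0.84095985 -0.54099682 -0.01043862]
 [-0.40200913 -0.61176325 -0.68127409]
 [ 0.36218115  0.57712058 -0.73195399]]
{'clock': 0.1, 'joint_pos': array([1.13600455e+00, 2.41307959e-01, 3.84986122e-03, 1.33520160e+00,
       1.48455410e-05, 1.57078352e+00]), 'joint_vel': array([ 0.00076536, -0.00221443,  0.00271408, -0.00091848,  0.00177434,
       -0.00182233]), 'tau': array([ 9.07138565e-04, -3.73136866e+01,  2.53010666e+01,  1.08337234e-02,
        1.11390650e-04,  1.26883924e-05]), 'eef_pos': array([0.21038394, 0.45300038, 0.2525133 ]), 'tool_rot': array([ 2.15681199e-01,  9.76463390e-01, -9.08151588e-04, -2.08206387e-04]), 'ft_force': array([-0.35475661, -0.35211276,  0.10843706]), 'ft_torque': array([-0.0341928 , -0.00921981, -0.0643089 ]), 'grasp_force': 0.0, 'grip_width': 0.08531764836340966} 0.022
```

View pics/top0.png

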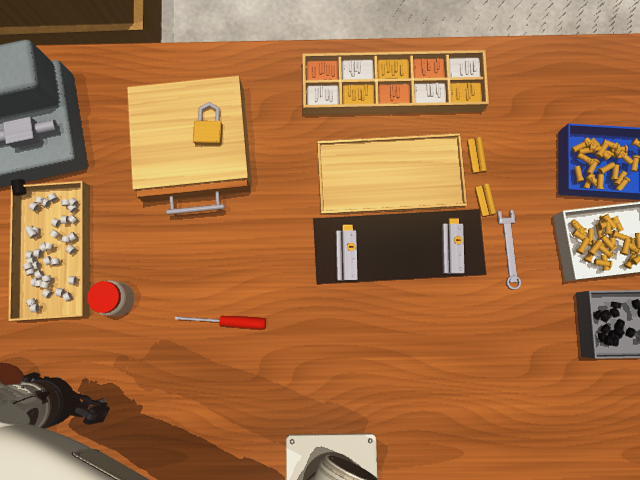

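View pics/side0.png

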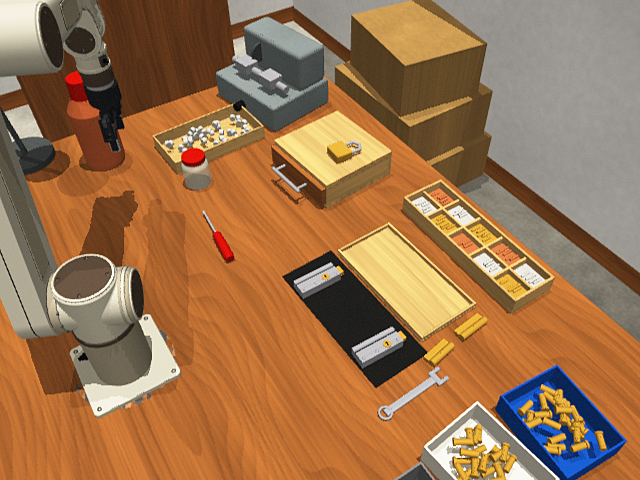

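```bash
python3 - <<'E'
from h import *
im=np.load('/tmp/top.npz')['image']; s=np.load('/tmp/side.npz')['image']
def crop(i,x,y,w,h,k): return cv2.resize(i[y:y+h,x:x+w],None,fx=k,fy=k,interpolation=cv2.INTER_CUBIC)
out=np.zeros((600,800,3),np.uint8)
a=crop(im,310,210,180,75,4.44); a=a[:300,:800]; out[:a.shape[0],:a.shape[1]]=a
b=crop(im,120,70,140,150,2); out[300:600,:280]=b
d=crop(im,155,180,80,40,6.5)[:,:520]; out[335:335+d.shape[0],280:280+d.shape[1]]=d
cv2.imwrite('pics/c1.png',out)
c=np.load('/tmp/top.npz')
# metal-grey mask for cases over the mat
hsv=cv2.cvtColor(im,cv2.COLOR_BGR2HSV)
m=((hsv[...,2]>90)).astype(np.uint8); m[:212]=0;m[284:]=0;m[:,:318]=0;m[:,480:]=0
n,l,st,ce=cv2.connectedComponentsWithStats(m)
for i in range(1,n):
    if st[i,4]>200: print(st[i],ce[i],cv2.minAreaRect(np.argwhere(l==i)[:,::-1].astype(np.float32)))
E
```

```text
[318 212 102   6 365] [355.15068493 213.66849315] ((368.5, 214.5), (5.0, 101.0), 90.0)
[ 443  218   22   56 1022] [453.54696673 246.25244618] ((453.1681823730469, 245.3903350830078), (54.980960845947266, 20.677051544189453), 88.49256896972656)
[ 336  224   22   57 1044] [346.56704981 252.82088123] ((346.20550537109375, 251.89710998535156), (55.95064163208008, 20.630931854248047), 88.40885925292969)
[323 275 157   9 684] [426.13157895 280.6374269 ] ((401.0, 279.0), (8.0, 156.0), 90.0)
```

View pics/c1.png

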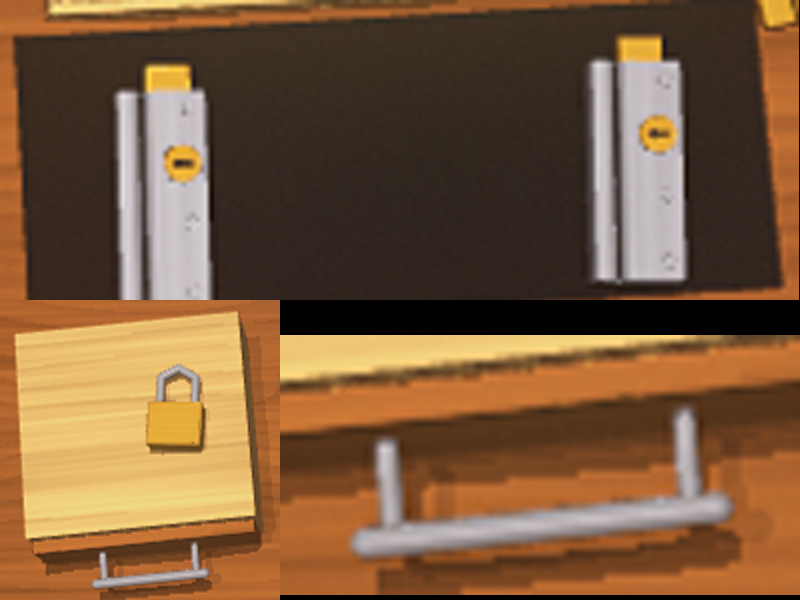

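```bash
cat >> h.py <<'E'
def cases(c,x0=322,x1=475,v0=219,v1=276):
    """case poses from the top view: outline corners of the top face + dark joint line"""
    im=c['image']; hsv=cv2.cvtColor(im,cv2.COLOR_BGR2HSV)
    m=((hsv[...,2]>90)&(hsv[...,1]<70)).astype(np.uint8); m2=np.zeros_like(m); m2[v0:v1+8,x0:x1]=m[v0:v1+8,x0:x1]
    m2=cv2.morphologyEx(m2,cv2.MORPH_CLOSE,np.ones((3,7)))
    n,l,st,ce=cv2.connectedComponentsWithStats(m2); out=[]
    for i in range(1,n):
        if st[i,4]<600: continue
        g=cv2.cvtColor(im,cv2.COLOR_BGR2GRAY).astype(float)
        vs=range(st[i,1]+5,st[i,1]+st[i,3]-4); pts=[]
        for v in vs:
            us=np.where(l[v]==i)[0]; a,b=us.min()+3,us.min()+12
            w=np.clip(150-g[v,a:b],0,None)**1.0
            if w.sum()>0: pts.append(((w*np.arange(a,b)).sum()/w.sum(),v))
        W=np.array([pix2w(c,u,v,0.0256)[:2] for u,v in pts])
        k=np.polyfit(W[:,0],W[:,1],1); r=W[:,1]-np.polyval(k,W[:,0])
        k=np.polyfit(W[abs(r)<.0015,0],W[abs(r)<.0015,1],1)
        q=np.array([pix2w(c,u,v,0.027)[:2] for v,u in np.argwhere(l==i)])
        x_lo,x_hi=q[:,0].min(),q[:,0].max()
        out.append((k,x_lo,x_hi,q.mean(0),r.std())); 
    return out
E
python3 - <<'E'
from h import *
c=np.load('/tmp/top.npz')
for k,a,b,q,r in cases(c): print('yaw',np.arctan(k[0]),'x',a,b,'y at ends',np.polyval(k,[a,b]),'ctr',q,'res',r)
A=pix2w(c,166.1,212,.047);B=pix2w(c,224.2,206.5,.047);print('handle',A,B,(A+B)/2,np.linalg.norm(A-B))
cs=[pix2w(c,*p,.085) for p in((127.5,87),(239.5,76),(247.5,180),(133,189))]
for p in cs: print(p[:2])
for n,ps in dict(tray=[(318,142),(462,134.5),(466,205),(321,213)],jar=[(103,297)],scr=[(175,319),(266,323)],wrench=[(505,210),(514,288)],mat=[(314,219),(478,209),(486,275),(317,284)]).items(): print(n,[pix2w(c,*p,.018 if n=='tray' else .1 if n=='jar' else 0.003)[:2].round(3) for p in ps])
E
```

```text
yaw -0.03010061069136799 x 0.4355524088440085 0.5471942546105978 y at ends [-0.26659555 -0.26995705] ctr [ 0.49041107 -0.27779861] res 0.0002699051072986792
yaw 0.003916228498326801 x 0.423949296317211 0.5354786986145944 y at ends [-0.03164716 -0.03121039] ctr [ 0.47861319 -0.04079794] res 0.00038442373271579434
handle [0.57922217 0.3566638  0.047     ] [0.58937551 0.22767774 0.047     ] [0.58429884 0.29217077 0.047     ] 0.1293850562035151
[0.85782497 0.44084843]
[0.87862744 0.19026331]
[0.63953496 0.17143672]
[0.62402094 0.42029106]
tray [array([0.743, 0.018]), array([ 0.754, -0.314]), array([ 0.589, -0.314]), array([0.576, 0.013])]
jar [array([0.391, 0.47 ])]
scr [array([0.345, 0.342]), array([0.333, 0.139])]
wrench [array([ 0.579, -0.405]), array([ 0.402, -0.413])]
mat [array([0.566, 0.03 ]), array([ 0.582, -0.344]), array([ 0.432, -0.353]), array([0.418, 0.025])]
```

apply_moves(commands=[[0,0,0,0.1],[0,0,0,0.1],[0,0,0,0.1],[0,0,0,0.1],[0,0,0,0.1]], claw=0.68)

```text
clock: 0.52
eef_pos: [0.2104, 0.4532, 0.2527]
tool_rot: [0.463, 0.886, -0.001, 0.0]
ft_force: [-0.3, 0.0, 0.2]
grip_width: 0.0275
grasp_force: 0.0
```

apply_moves(commands=[[0,0,0,0.11],[0,0,0,0.1],[0,0,0,0.1],[0,0,0,0.1],[0,0,0,0.1]])

```text
clock: 0.93
eef_pos: [0.2105, 0.4532, 0.2528]
tool_rot: [0.681, 0.732, -0.001, 0.0]
ft_force: [-0.9, -0.2, 1.1]
grip_width: 0.0275
grasp_force: 0.0
```

```bash
cat >> h.py <<'E'
from scipy.spatial.transform import Rotation as Ro
def go(target,yheading=None):
    """units along tool x,y,z from the measured pose to target (world); roll units to bring tool y to heading (deg)"""
    o=bot.get_obs(); R=Ro.from_quat(o['tool_rot']).as_matrix()
    d=R.T@(np.array(target)-o['eef_pos'])/0.02
    h=np.degrees(np.arctan2(R[1,1],R[0,1]))
    print('t%.2f'%o['clock'],'tcp',o['eef_pos'].round(4),'y-head %.2f'%h,'units',d.round(3),
      '' if yheading is None else 'roll %.3f'%(((h-yheading+180)%360-180)/60),'grip',o['grip_width'].round(4),o['grasp_force'],'F',o['ft_force'].round(1),'j1,j6',np.degrees(o['joint_pos'][[0,5]]).round(1))
E
python3 -c "
from h import *
go([.584,.292,.12],4.5)"
```

```text
Traceback (most recent call last):
  File "h.py", line 43, in go
    '' if yheading is None else 'roll %.3f'%(((h-yheading+180)%360-180)/60),'grip',o['grip_width'].round(4),o['grasp_force'],'F',o['ft_force'].round(1),'j1,j6',np.degrees(o['joint_pos'][[0,5]]).round(1))
                                                                                   ^^^^^^^^^^^^^^^^^^^^^
AttributeError: 'float' object has no attribute 'round'
```

```bash
sed -i "s/o\['grip_width'\].round(4)/round(float(o['grip_width']),4)/" h.py
python3 -c "
from h import *
go([.584,.292,.12],4.5)"
```

```text
t0.93 tcp [0.2105 0.4532 0.2528] y-head 4.19 units [-9.394 18.043  6.637] roll -0.005 grip 0.0275 0.0 F [-0.9 -0.2  1.1] j1,j6 [ 65.1 150.9]
```

apply_moves(commands=[[-0.47,0.9,0.33,0],[-0.47,0.9,0.33,0],[-0.47,0.9,0.33,0],[-0.47,0.9,0.33,0],[-0.47,0.9,0.33,0]])

```text
clock: 1.35
eef_pos: [0.3046, 0.413, 0.2195]
tool_rot: [0.679, 0.734, -0.001, 0.0]
ft_force: [0.3, 0.2, 0.4]
grip_width: 0.0273
grasp_force: 0.0
```

apply_moves(commands=[[-0.47,0.9,0.33,0],[-0.47,0.9,0.33,0],[-0.47,0.9,0.33,0],[-0.47,0.9,0.33,0],[-0.47,0.9,0.33,0]])

```text
clock: 1.77
eef_pos: [0.398, 0.3731, 0.1864]
tool_rot: [0.679, 0.734, -0.001, -0.0]
ft_force: [1.5, -0.2, -0.4]
grip_width: 0.0274
grasp_force: 0.0
```

apply_moves(commands=[[-0.47,0.9,0.33,0],[-0.47,0.9,0.33,0],[-0.47,0.9,0.33,0],[-0.47,0.9,0.33,0],[-0.47,0.9,0.33,0]])

```text
clock: 2.18
eef_pos: [0.4914, 0.3333, 0.1533]
tool_rot: [0.679, 0.734, -0.001, -0.0]
ft_force: [-0.2, 0.2, 0.2]
grip_width: 0.027
grasp_force: 0.0
```

apply_moves(commands=[[-0.47,0.9,0.33,0],[-0.47,0.9,0.33,0],[-0.47,0.9,0.33,0],[-0.47,0.9,0.33,0],[-0.47,0.9,0.33,0]])

```text
clock: 2.6
eef_pos: [0.5847, 0.2935, 0.1202]
tool_rot: [0.679, 0.734, -0.001, -0.0]
ft_force: [-0.5, 0.1, -0.3]
grip_width: 0.0274
grasp_force: 0.0
```

```bash
python3 - <<'E'
from h import *
go([.584,.292,.05],4.5)
a=cam('top')['image'][170:260,130:260]; b=cam('side')['image'][80:260,200:400]
o=np.zeros((540,780,3),np.uint8); o[:270,:390]=cv2.resize(a,None,fx=3,fy=3); o[:540,390:]=cv2.resize(b,None,fx=3,fy=3)[:540,:390]
cv2.imwrite('pics/c2.png',o)
E
```

```text
t2.60 tcp [0.5847 0.2935 0.1202] y-head 4.48 units [-0.071 -0.036  3.509] roll -0.000 grip 0.0274 0.0 F [-0.5  0.1 -0.3] j1,j6 [ 26.7 112.2]
```

View pics/c2.png

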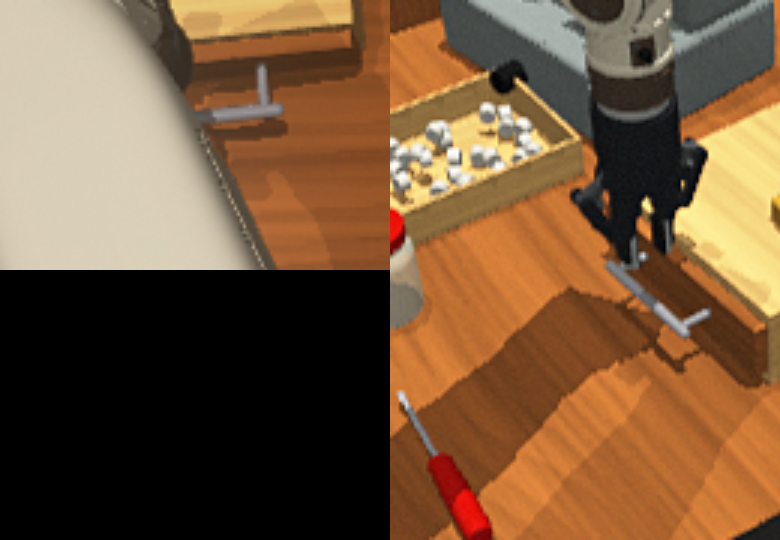

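apply_moves(commands=[[0,0,0.7,0],[0,0,0.7,0],[0,0,0.7,0],[0,0,0.7,0],[0,0,0.7,0]])

```text
clock: 3.12
eef_pos: [0.5834, 0.2945, 0.0507]
tool_rot: [0.679, 0.734, -0.0, -0.0]
ft_force: [-13.6, -3.0, 74.5]
grip_width: 0.0273
grasp_force: 42.4
```

apply_moves(commands=[[0,0,0,0],[0,0,0,0],[0,0,0,0],[0,0,0,0],[0,0,0,0]], claw=1.0)

```text
clock: 3.53
eef_pos: [0.5841, 0.2948, 0.0519]
tool_rot: [0.679, 0.734, 0.0, -0.0]
ft_force: [-0.7, 0.6, 3.7]
grip_width: 0.0089
grasp_force: 58.7
```

apply_moves(commands=[[0,-0.2,0,0],[0,-0.3,0,0],[0,-0.4,0,0],[0,-0.4,0,0],[0,-0.4,0,0]])

```text
clock: 3.95
eef_pos: [0.5496, 0.2918, 0.0518]
tool_rot: [0.679, 0.734, 0.001, 0.0]
ft_force: [1.1, 1.9, 5.1]
grip_width: 0.009
grasp_force: 59.1
```

```bash
python3 - <<'E'
from h import *
go([.584,.292,.05],4.5)
b=cam('side')['image'][100:260,220:400]
cv2.imwrite('pics/c3.png',cv2.resize(b,None,fx=4,fy=3.7,interpolation=cv2.INTER_CUBIC))
E
```

```text
t3.95 tcp [0.5496 0.2918 0.0518] y-head 4.50 units [-0.125  1.715  0.092] roll 0.000 grip 0.009 59.12808537483215 F [1.1 1.9 5.1] j1,j6 [ 28.  113.5]
```

View pics/c3.png

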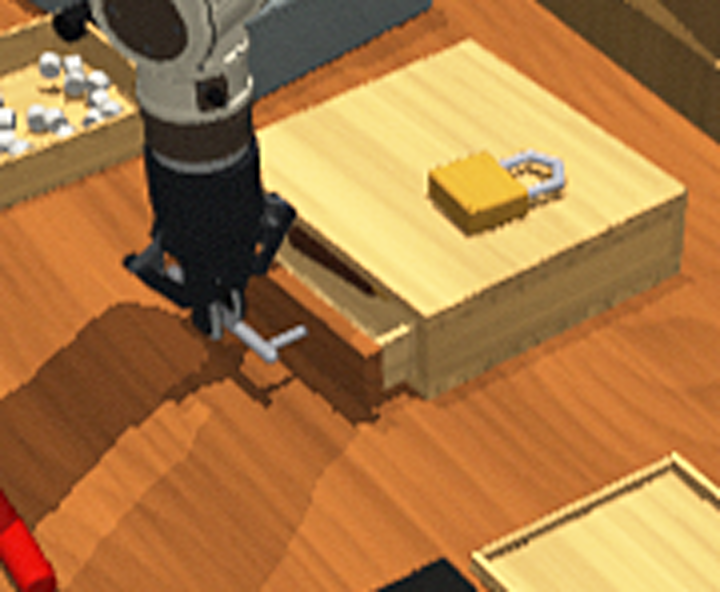

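apply_moves(commands=[[0,-0.5,0,0],[0,-0.5,0,0],[0,-0.5,0,0],[0,-0.5,0,0],[0,-0.5,0,0]])

```text
clock: 4.42
eef_pos: [0.4997, 0.2875, 0.0518]
tool_rot: [0.679, 0.734, 0.0, 0.0]
ft_force: [0.9, 0.4, 5.7]
grip_width: 0.0086
grasp_force: 60.0
```

apply_moves(commands=[[0,-0.5,0,0],[0,-0.5,0,0],[0,-0.5,0,0],[0,-0.5,0,0],[0,-0.5,0,0]])

```text
clock: 4.83
eef_pos: [0.4498, 0.2832, 0.0518]
tool_rot: [0.679, 0.734, 0.0, 0.001]
ft_force: [1.5, -0.5, 6.3]
grip_width: 0.0092
grasp_force: 60.0
```

apply_moves(commands=[[0,-0.5,0,0],[0,-0.5,0,0],[0,-0.4,0,0],[0,-0.3,0,0],[0,0,0,0]])

```text
clock: 5.25
eef_pos: [0.4145, 0.2801, 0.0517]
tool_rot: [0.679, 0.734, -0.001, -0.0]
ft_force: [-1.3, 0.1, 8.4]
grip_width: 0.0086
grasp_force: 60.3
```

apply_moves(commands=[[0,0,0,0],[0,0,0,0],[0,0,0,0],[0,0,0,0],[0,0,0,0]], claw=0.6)

```text
clock: 5.67
eef_pos: [0.416, 0.2805, 0.0507]
tool_rot: [0.679, 0.734, -0.001, -0.0]
ft_force: [-1.9, -0.8, -0.1]
grip_width: 0.0344
grasp_force: 0.5
```

apply_moves(commands=[[0,0,-1,0],[0,0,-1,0],[0,0,-1,0],[0,0,-1,0],[0,0,-1,0]])

```text
clock: 6.08
eef_pos: [0.4168, 0.2809, 0.1519]
tool_rot: [0.679, 0.734, -0.0, 0.0]
ft_force: [0.5, 0.1, -0.4]
grip_width: 0.0339
grasp_force: 0.0
```

apply_moves(commands=[[0.8,-1,-1,0],[0.8,-1,-1,0],[0.8,-1,0,0],[0.8,-1,0,0],[0.8,-1,0,0]])

```text
clock: 6.5
eef_pos: [0.3102, 0.3537, 0.1917]
tool_rot: [0.679, 0.734, 0.001, 0.0]
ft_force: [0.1, 0.7, -0.1]
grip_width: 0.0342
grasp_force: 0.0
```

```bash
python3 - <<'E'
from h import *
go([.584,.292,.05],4.5)
a=cam('top')['image'][120:270,100:280]; b=cam('side')['image'][80:260,220:400]
o=np.zeros((400,800,3),np.uint8); o[:333,:400]=cv2.resize(a,(400,333),interpolation=cv2.INTER_CUBIC); o[:400,400:]=cv2.resize(b,(400,400),interpolation=cv2.INTER_CUBIC)
cv2.imwrite('pics/c4.png',o)
E
```

```text
t6.50 tcp [0.3102 0.3537 0.1917] y-head 4.44 units [-4.14  13.401  7.097] roll -0.001 grip 0.0342 0.0 F [ 0.1  0.7 -0.1] j1,j6 [ 48.7 134.3]
```

View pics/c4.png

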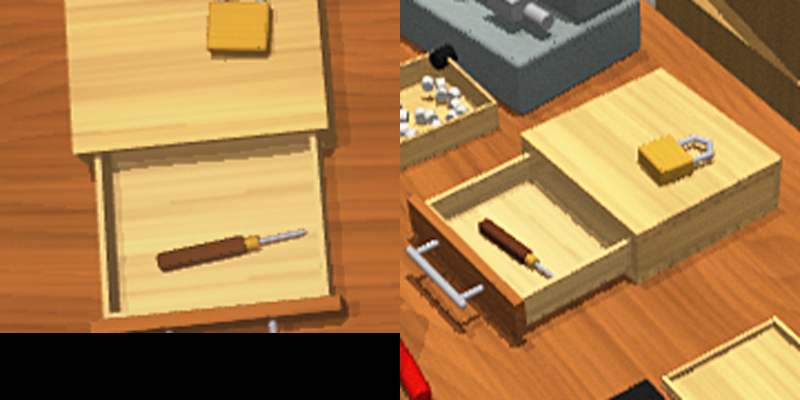

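```bash
python3 - <<'E'
from h import *
c=np.load('/tmp/top.npz'); s=np.load('/tmp/side.npz')
for n,p in dict(rear=(171.5,238),front=(210.3,229.4),tip=(237.7,224.4)).items(): print(n,pix2w(c,*p,.031 if n=='tip' else .036))
for n,p in dict(tip=(550,276),rear=(482,225)).items(): print(n,pix2w(s,220+(p[0]-400)/400*180,80+p[1]/400*180,.031))
a=cv2.resize(c['image'][210:250,160:245],None,fx=9,fy=7,interpolation=cv2.INTER_CUBIC)
b=cv2.resize(s['image'][175:210,252:292],None,fx=8,fy=8,interpolation=cv2.INTER_CUBIC)
o=np.zeros((570,765,3),np.uint8);o[:280,:765]=a;o[285:285+b.shape[0],:b.shape[1]]=b
cv2.imwrite('pics/c5.png',o)
E
```

```text
rear [0.52237997 0.34594022 0.036     ]
front [0.54023347 0.25989291 0.036     ]
tip [0.55129761 0.19965252 0.031     ]
tip [0.54681984 0.21415194 0.031     ]
rear [0.52136442 0.34319768 0.031     ]
```

View pics/c5.png

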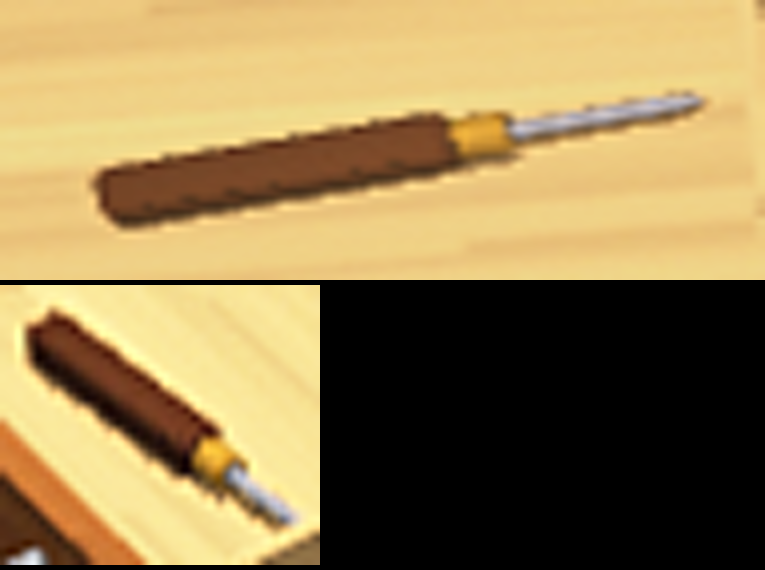

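apply_moves(commands=[[0,0,0,-0.058],[0,0,0,-0.058],[-0.48,0.86,0.3,0],[-0.48,0.86,0.3,0],[-0.48,0.86,0.3,0]], claw=0.5)

```text
clock: 7.02
eef_pos: [0.3683, 0.3345, 0.173]
tool_rot: [0.633, 0.774, 0.0, 0.0]
ft_force: [-0.9, -0.4, 0.3]
grip_width: 0.0428
grasp_force: 0.0
```

apply_moves(commands=[[-0.48,0.86,0.3,0],[-0.48,0.86,0.3,0],[-0.48,0.86,0.3,0],[-0.48,0.86,0.3,0],[-0.48,0.86,0.3,0]])

```text
clock: 7.43
eef_pos: [0.4624, 0.3039, 0.1425]
tool_rot: [0.633, 0.774, -0.0, 0.0]
ft_force: [-1.3, 0.1, -1.4]
grip_width: 0.0426
grasp_force: 0.0
```

apply_moves(commands=[[-0.48,0.86,0.3,0],[-0.48,0.86,0.3,0],[-0.48,0.86,0.3,0],[-0.48,0.85,0.3,0],[0,0,0,0]])

```text
clock: 7.85
eef_pos: [0.5389, 0.2786, 0.1173]
tool_rot: [0.635, 0.773, -0.001, 0.001]
ft_force: [-0.2, 0.9, 0.1]
grip_width: 0.0429
grasp_force: 0.0
```

```bash
python3 -c "
from h import *
go([.535,.282,.047],11.4)"
```

```text
t7.85 tcp [0.5389 0.2786 0.1173] y-head 11.21 units [ 0.213 -0.159  3.514] roll -0.003 grip 0.0429 0.0 F [-0.2  0.9  0.1] j1,j6 [ 27.4 106.2]
```

Descend, grip, and lift in steps.

apply_moves(commands=[[0.2,-0.16,0,0],[0,0,0.9,0],[0,0,0.9,0],[0,0,0.9,0],[0,0,0.8,0]])

```text
clock: 8.27
eef_pos: [0.5306, 0.2846, 0.0487]
tool_rot: [0.633, 0.774, -0.0, -0.0]
ft_force: [-0.3, -0.9, 0.7]
grip_width: 0.0428
grasp_force: 0.0
```

apply_moves(commands=[[0,0,0,0],[0,0,0,0],[0,0,0,0],[0,0,0,0],[0,0,0,0]], claw=1.0)

```text
clock: 8.68
eef_pos: [0.5324, 0.2848, 0.0507]
tool_rot: [0.633, 0.774, 0.001, 0.0]
ft_force: [0.4, -0.4, -0.9]
grip_width: 0.0163
grasp_force: 60.8
```

apply_moves(commands=[[0,0,-0.7,0],[0,0,-0.7,0],[0,0,-0.7,0],[0,0,-0.7,0],[0,0,-0.2,0]])

```text
clock: 9.1
eef_pos: [0.5334, 0.2852, 0.1127]
tool_rot: [0.633, 0.774, 0.003, 0.001]
ft_force: [0.6, -0.3, -0.6]
grip_width: 0.0165
grasp_force: 60.8
```

```bash
python3 - <<'E'
from h import *
go([.535,.342,.107],11.4)
b=cam('side')['image'][120:240,220:380]
cv2.imwrite('pics/c6.png',cv2.resize(b,None,fx=5,fy=5,interpolation=cv2.INTER_CUBIC))
E
```

```text
t9.10 tcp [0.5334 0.2852 0.1127] y-head 11.44 units [2.77 0.64 0.29] roll 0.001 grip 0.0165 60.84457755088806 F [ 0.6 -0.3 -0.6] j1,j6 [ 28.1 106.7]
```

View pics/c6.png

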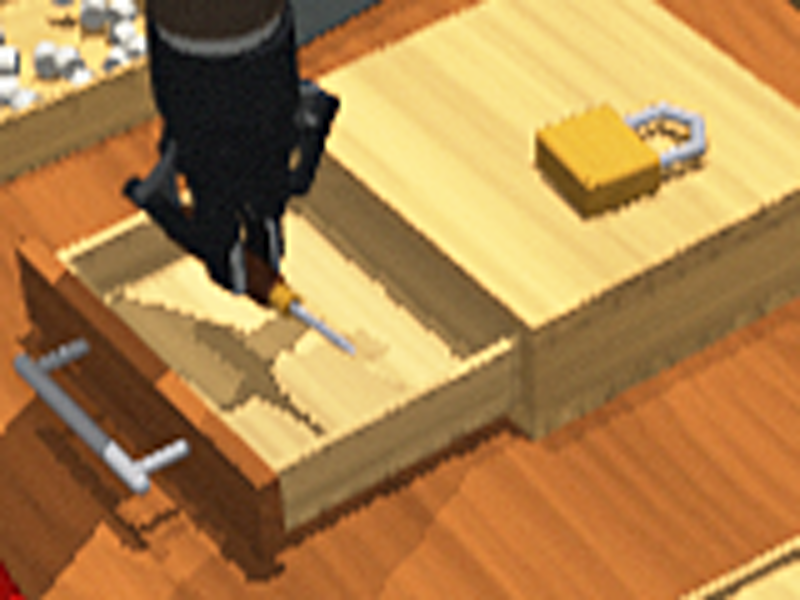

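apply_moves(commands=[[0.6,0,0,0],[0.8,0,0,0],[0.8,0,0,0],[0.6,0,0,0],[0.2,0,0,0]])

```text
clock: 9.57
eef_pos: [0.5186, 0.3462, 0.1083]
tool_rot: [0.632, 0.775, -0.0, -0.0]
ft_force: [0.2, -0.3, -1.1]
grip_width: 0.0166
grasp_force: 60.8
```

apply_moves(commands=[[0,0,0.3,0],[0,0,0.3,0],[0,0,0.2,0],[0,0,0.2,0],[0,0,0.1,0]])

```text
clock: 9.98
eef_pos: [0.5208, 0.3423, 0.0881]
tool_rot: [0.634, 0.774, 0.0, 0.001]
ft_force: [-0.1, -3.6, 11.8]
grip_width: 0.0163
grasp_force: 62.6
```

apply_moves(commands=[[0,0,0.1,0],[0,0,0.1,0],[0,0,0.1,0],[0,0,0.1,0],[0,0,0,0]])

```text
clock: 10.4
eef_pos: [0.5224, 0.3415, 0.082]
tool_rot: [0.634, 0.773, 0.002, 0.002]
ft_force: [-0.2, -6.5, 12.9]
grip_width: 0.0161
grasp_force: 63.7
```

```bash
python3 - <<'E'
from h import *
go([.535,.342,.073],11.4)
E
```

```text
t10.40 tcp [0.5224 0.3415 0.082 ] y-head 11.27 units [-0.098  0.619  0.454] roll -0.002 grip 0.0161 63.703147172927856 F [-0.2 -6.5 12.9] j1,j6 [ 33.2 112. ]
```

apply_moves(commands=[[0,0,0.1,0],[0,0,0.1,0],[0,0,0.1,0],[0,0,0.1,0],[0,0,0.05,0]])

```text
clock: 10.82
eef_pos: [0.5226, 0.3403, 0.0728]
tool_rot: [0.635, 0.773, 0.001, 0.003]
ft_force: [0.6, -10.2, 12.2]
grip_width: 0.016
grasp_force: 65.2
```

apply_moves(commands=[[0,0,0,0],[0,0,-0.6,0],[0,0,-0.8,0],[0,0,-0.8,0],[-0.5,0,-0.8,0]])

```text
clock: 11.23
eef_pos: [0.5217, 0.3336, 0.1304]
tool_rot: [0.633, 0.774, 0.0, -0.0]
ft_force: [0.5, -0.3, -1.0]
grip_width: 0.0162
grasp_force: 63.5
```

apply_moves(commands=[[-0.8,0,-0.6,0],[-0.8,0,0,0],[-0.8,0,0,0],[-0.5,0,0,0],[0,0,0,0]])

```text
clock: 11.65
eef_pos: [0.5335, 0.2729, 0.1413]
tool_rot: [0.635, 0.773, -0.001, -0.0]
ft_force: [-0.5, -0.0, -1.9]
grip_width: 0.0164
grasp_force: 63.6
```

```bash
python3 - <<'E'
from h import *
go([.40,-.03,.15],90)
b=cam('side')['image'][120:240,220:380]
cv2.imwrite('pics/c7.png',cv2.resize(b,None,fx=5,fy=5,interpolation=cv2.INTER_CUBIC))
E
```

```text
t11.65 tcp [0.5335 0.2729 0.1413] y-head 11.21 units [-13.56   -9.493  -0.394] roll -1.313 grip 0.0164 63.552879095077515 F [-0.5 -0.  -1.9] j1,j6 [ 27.1 105.9]
```

View pics/c7.png

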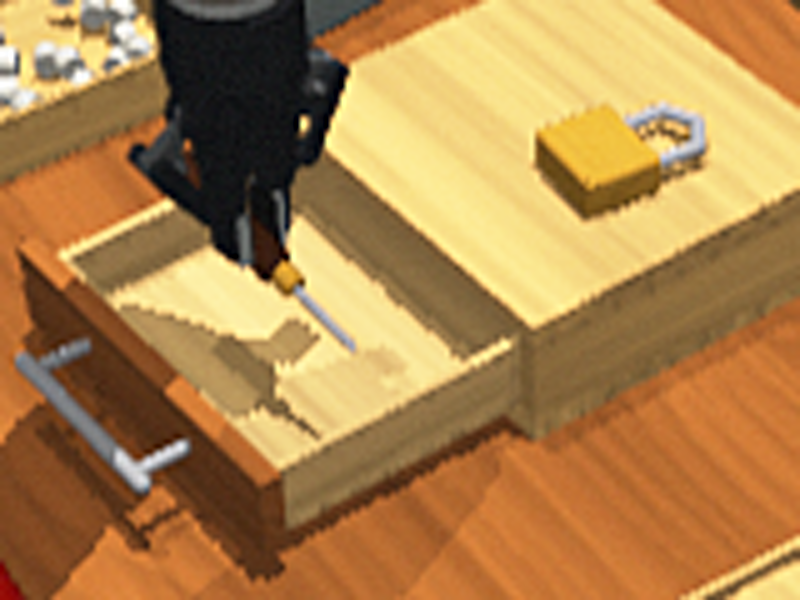

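apply_moves(commands=[[0,0,-0.5,-0.1],[0,0,-0.5,-0.11],[0,0,0,-0.12],[0,0,0,-0.12],[0,0,0,-0.12]])

```text
clock: 12.12
eef_pos: [0.5332, 0.277, 0.1619]
tool_rot: [0.375, 0.927, 0.0, -0.0]
ft_force: [0.1, -0.1, -1.7]
grip_width: 0.0164
grasp_force: 63.6
```

apply_moves(commands=[[0,0,0,-0.12],[0,0,0,-0.12],[0,0,0,-0.12],[0,0,0,-0.12],[0,0,0,-0.12]])

```text
clock: 12.53
eef_pos: [0.533, 0.277, 0.1615]
tool_rot: [0.072, 0.997, -0.0, -0.001]
ft_force: [-0.2, -0.1, -0.9]
grip_width: 0.0163
grasp_force: 63.6
```

apply_moves(commands=[[0,0,0,-0.12],[0,0,0,-0.02],[0.5,-0.9,0,0],[0.5,-0.9,0,0],[0.5,-0.9,0,0]])

```text
clock: 12.95
eef_pos: [0.5024, 0.2226, 0.1616]
tool_rot: [0.003, 1.0, -0.0, -0.0]
ft_force: [-0.1, -1.1, -0.2]
grip_width: 0.0161
grasp_force: 63.5
```

apply_moves(commands=[[0.5,-0.9,0,0],[0.5,-0.9,0,0],[0.5,-0.9,0,0],[0.5,-0.9,0,0],[0.5,-0.9,0,0]])

```text
clock: 13.37
eef_pos: [0.452, 0.1324, 0.162]
tool_rot: [0.004, 1.0, 0.0, -0.0]
ft_force: [-0.3, 0.5, -0.7]
grip_width: 0.0163
grasp_force: 63.5
```

apply_moves(commands=[[0.5,-0.9,0,0],[0.5,-0.9,0,0],[0.5,-0.9,0,0],[0.5,-0.9,0,0],[0.5,-0.9,0,0]])

```text
clock: 13.78
eef_pos: [0.4016, 0.0427, 0.1622]
tool_rot: [0.004, 1.0, 0.0, 0.0]
ft_force: [0.5, -0.3, -0.4]
grip_width: 0.0162
grasp_force: 63.5
```

apply_moves(commands=[[0.5,-0.9,0.1,0],[0.5,-0.9,0.2,0],[0.5,-0.9,0.2,0],[0.3,-0.7,0.2,0],[0,0,0,0]])

```text
clock: 14.2
eef_pos: [0.3639, -0.026, 0.1475]
tool_rot: [0.005, 1.0, -0.0, -0.001]
ft_force: [-1.1, -0.5, 0.0]
grip_width: 0.0163
grasp_force: 63.6
```

```bash
python3 - <<'E'
from h import *
s0=np.load('/tmp/side.npz'); print('pred/obs side',w2pix(s0,[.5497,.191,.0935]),(290.6,189.6))
go([.367,-.0316,.128],90.2)
c=cam('top'); s=cam('side')
for k,a,b,q,r in cases(c): print('yaw',np.arctan(k[0]),'x',a,b,'y at ends',np.polyval(k,[a,b]),'ctr',q)
o=bot.get_obs(); p=o['eef_pos']+[.083,0,-.048]; print(p,w2pix(c,p),w2pix(s,p))
u=w2pix(c,p).astype(int); v=w2pix(s,p).astype(int)
f=lambda i,q,w=50,h=60:cv2.resize(i['image'][q[1]-h:q[1]+h,q[0]-w:q[0]+w],(400,480),interpolation=cv2.INTER_CUBIC)
cv2.imwrite('pics/c8.png',np.hstack([f(c,u),f(s,v)])); print(u,v)
E
```

```text
pred/obs side [291.45477952 191.76205796] (290.6, 189.6)
t14.20 tcp [ 0.3639 -0.026   0.1475] y-head 89.42 units [-0.161 -0.28   0.973] roll -0.013 grip 0.0163 63.565571308135986 F [-1.1 -0.5  0. ] j1,j6 [-4.1 -3.5]
yaw -0.029899630944746042 x 0.4355524088440085 0.5471942546105978 y at ends [-0.26662211 -0.26996115] ctr [ 0.49023818 -0.27773519]
yaw -0.43063870264407555 x 0.4158600760256174 0.5354786986145944 y at ends [ 0.01041316 -0.04453895] ctr [ 0.45819219 -0.04866936]
[ 0.44892375 -0.02459919  0.10030828] [339.87412242 265.41480528] [300.71407843 257.6444092 ]
[339 265] [300 257]
```

View pics/c8.png

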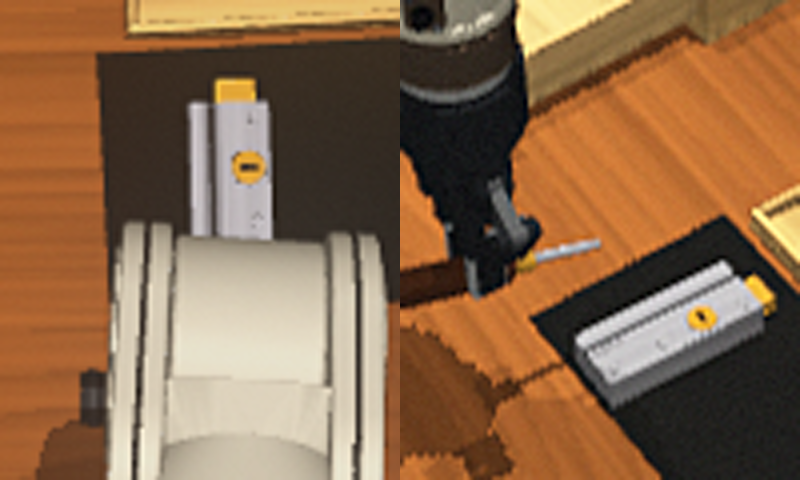

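```bash
cat >> h.py <<'E'
def sideprof(s,x,yc,z=.0256,r=.012):
    g=cv2.cvtColor(s['image'],cv2.COLOR_BGR2GRAY); ys=np.arange(yc-r,yc+r,.001)
    P=np.array([w2pix(s,[x,y,z]) for y in ys],np.float32)
    v=cv2.remap(g,P[:,0].copy()[None],P[:,1].copy()[None],cv2.INTER_LINEAR)[0].astype(int)
    return ys[np.argmin(v[3:-3])+3]-yc,v
E
python3 - <<'E'
from h import *
s=np.load('/tmp/side.npz'); c=np.load('/tmp/top.npz')
for x in(.44,.47,.50,.525):
    d,v=sideprof(s,x,-.0314); print(x,'side groove dy %.3f'%d,v)
for x in(.50,.52): print('top',sideprof(c,x,-.0314))
# ends of case along x on the right part of top face, y=-.045,z=.027
for cc,n in((s,'side'),(c,'top')):
    g=cv2.cvtColor(cc['image'],cv2.COLOR_BGR2GRAY)
    for lo in (.415,.528):
        xs=np.arange(lo,lo+.02,.001);P=np.array([w2pix(cc,[x,-.026,.027]) for x in xs],np.float32)
        print(n,lo,cv2.remap(g,P[:,0].copy()[None],P[:,1].copy()[None],cv2.INTER_LINEAR)[0])
E
```

```text
0.44 side groove dy -0.003 [201 197 191 185 179 173 157 141 123 115 124 138 158 179 192 199 206 208
 211 213 210 195 175 153]
0.47 side groove dy -0.001 [201 202 204 207 207 195 177 155 139 130 126 125 147 171 187 198 202 207
 211 213 204 192 177 150]
0.5 side groove dy -0.002 [180 194 204 211 207 196 179 156 132 121 115 123 146 171 190 200 204 208
 212 211 204 192 175 142]
0.525 side groove dy -0.002 [204 204 203 204 204 203 196 167 140 117 106 126 150 174 192 200 204 208
 211 215 215 207 182 145]
top (np.float64(1.3877787807814457e-17), array([157, 167, 177, 184, 188, 186, 177, 169, 158, 147, 110,  76,  74,
        81,  99, 128, 151, 169, 186, 189, 192, 194, 197, 163]))
top (np.float64(0.0010000000000000148), array([187, 186, 186, 187, 188, 184, 180, 171, 161, 139, 105,  78,  70,
        62,  95, 130, 152, 172, 182, 187, 191, 194, 194, 150]))
side 0.415 [ 29  31  33  28  25  25  34  42  67 121 173 196 206 215 216 216 217 215
 212 211 211]
side 0.528 [215 217 219 216 208 187 151 108  72  48  30  25  26  29  31  32  32  32
  32  31  30]
top 0.415 [213 213 214 213 213 212 210 209 207 206 206 206 205 204 203 202 201 200
 199 197 196]
top 0.528 [173 174 175 175 178 180 149 111  83  60  46  46  45  46  46  46  47  47
  47  47  47]
```

apply_moves(commands=[[0.4,-0.1,0.7,-0.01],[0.4,-0.1,0.7,0],[0.12,-0.09,0.7,0],[0,0,0.7,0],[0,0,0.4,0]])

```text
clock: 14.72
eef_pos: [0.3476, -0.0297, 0.0834]
tool_rot: [-0.003, 1.0, 0.0, -0.0]
ft_force: [-0.9, 1.0, -1.4]
grip_width: 0.0163
grasp_force: 63.6
```

apply_moves(commands=[[0,0,0,0],[0,0,0,0],[0,0,0,0],[0,0,0,0],[0,0,0,0]])

```text
clock: 15.13
eef_pos: [0.3483, -0.0304, 0.085]
tool_rot: [-0.003, 1.0, -0.0, 0.001]
ft_force: [-0.2, -0.3, -0.8]
grip_width: 0.0161
grasp_force: 63.6
```

```bash
python3 - <<'E'
from h import *
go([.3455,-.0318,.0836],90)
s=cam('side'); o=bot.get_obs(); p=o['eef_pos']+[.080,0,-.046]; v=w2pix(s,p); print(p,v)
v=v.astype(int); a,b=v
cv2.imwrite('pics/c9.png',cv2.resize(s['image'][b-30:b+30,a-40:a+40],(800,600),interpolation=cv2.INTER_CUBIC)); print(v)
E
```

```text
t15.13 tcp [ 0.3483 -0.0304  0.085 ] y-head 90.31 units [ 0.139 -0.068  0.068] roll 0.005 grip 0.0161 63.56703042984009 F [-0.2 -0.3 -0.8] j1,j6 [-5.  -5.3]
[ 0.42807612 -0.03047655  0.03886234] [295.66496237 279.4687006 ]
[295 279]
```

View pics/c9.png

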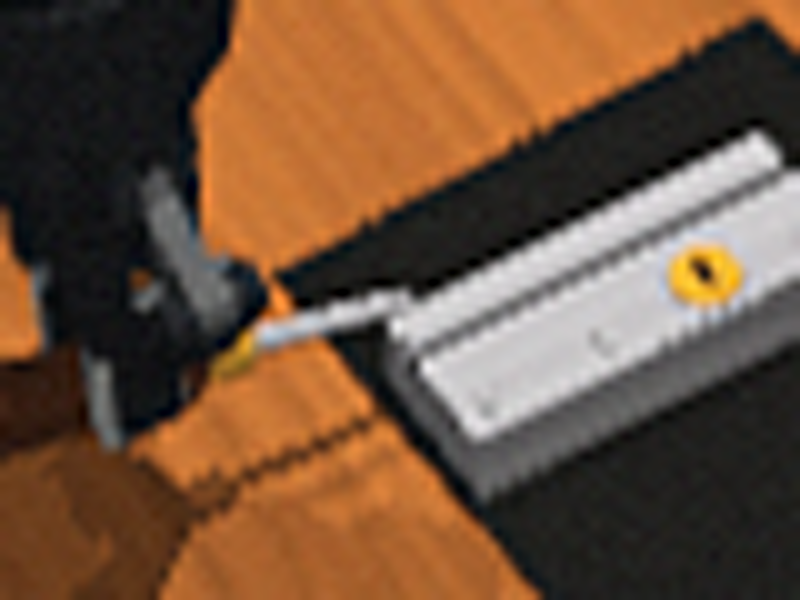

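apply_moves(commands=[[0.13,-0.06,0.1,0],[0,0,0.15,0],[0,0,0.15,0],[0,0,0.1,0],[0,0,0,0]])

```text
clock: 15.6
eef_pos: [0.3444, -0.0317, 0.0738]
tool_rot: [-0.003, 1.0, 0.0, -0.001]
ft_force: [0.2, -0.3, -0.9]
grip_width: 0.0164
grasp_force: 63.6
```

apply_moves(commands=[[0,0,0.03,0],[0,0,0.02,0],[0,0,0,0],[0,0,0,0],[0,0,0,0]])

```text
clock: 16.02
eef_pos: [0.345, -0.0317, 0.0734]
tool_rot: [-0.003, 1.0, -0.0, 0.0]
ft_force: [-0.3, 0.1, -1.4]
grip_width: 0.0165
grasp_force: 63.6
```

apply_moves(commands=[[0,0,0.03,0],[0,0,0.02,0],[0,0,0,0],[0,0,0,0],[0,0,0,0]])

```text
clock: 16.43
eef_pos: [0.3449, -0.0317, 0.0723]
tool_rot: [-0.003, 1.0, 0.0, 0.0]
ft_force: [0.6, 0.0, -1.3]
grip_width: 0.016
grasp_force: 63.6
```

apply_moves(commands=[[0,0,0.03,0],[0,0,0.02,0],[0,0,0,0],[0,0,0,0],[0,0,0,0]])

```text
clock: 16.85
eef_pos: [0.3449, -0.0317, 0.0713]
tool_rot: [-0.003, 1.0, 0.0, -0.0]
ft_force: [0.2, 0.6, -0.6]
grip_width: 0.0165
grasp_force: 63.6
```

apply_moves(commands=[[0,0,0.03,0],[0,0,0.02,0],[0,0,0,0],[0,0,0,0],[0,0,0,0]])

```text
clock: 17.27
eef_pos: [0.3449, -0.0317, 0.0703]
tool_rot: [-0.003, 1.0, -0.0, -0.0]
ft_force: [0.1, 0.8, -1.5]
grip_width: 0.0162
grasp_force: 63.6
```

apply_moves(commands=[[0,0,0.03,0],[0,0,0.02,0],[0,0,0,0],[0,0,0,0],[0,0,0,0]])

```text
clock: 17.68
eef_pos: [0.3448, -0.0317, 0.0693]
tool_rot: [-0.003, 1.0, 0.0, -0.0]
ft_force: [-0.2, 0.2, -1.2]
grip_width: 0.0166
grasp_force: 63.6
```

```bash
python3 - <<'E'
from h import *
go([.3455,-.0318,.0716],90)
s=cam('side'); a,b=295,284
cv2.imwrite('pics/c10.png',cv2.resize(s['image'][b-24:b+24,a-32:a+32],(800,600),interpolation=cv2.INTER_CUBIC))
o=bot.get_obs(); print(w2pix(s,o['eef_pos']+[.080,0,-.046]))
E
```

```text
t17.68 tcp [ 0.3448 -0.0317  0.0693] y-head 90.31 units [-0.032 -0.005 -0.115] roll 0.005 grip 0.0166 63.56384038925171 F [-0.2  0.2 -1.2] j1,j6 [-5.3 -5.6]
[295.10612187 284.39181725]
```

View pics/c10.png

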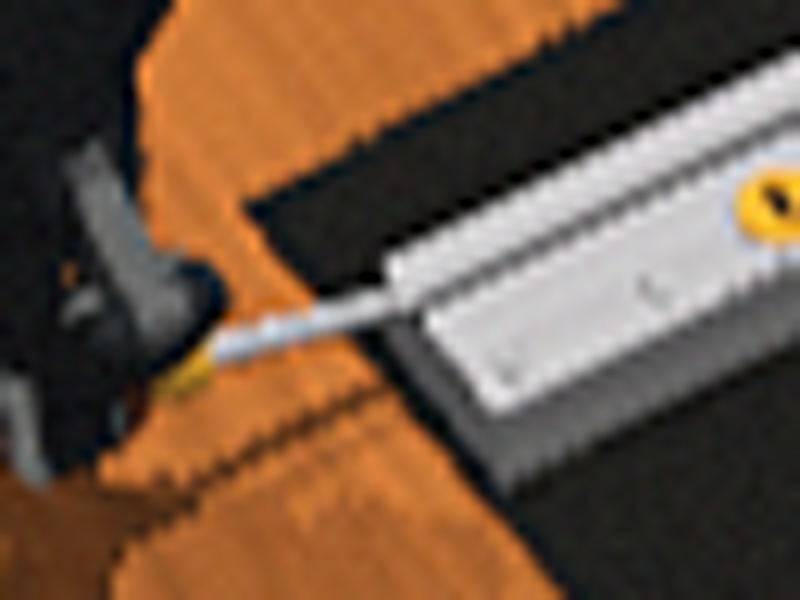

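apply_moves(commands=[[0,0,-0.25,0],[-0.15,0,0,0],[-0.15,0,0,0],[0,0,0.05,0],[0,0,0,0]])

```text
clock: 18.15
eef_pos: [0.3512, -0.0317, 0.0732]
tool_rot: [-0.003, 1.0, -0.0, 0.0]
ft_force: [0.3, 0.2, -1.4]
grip_width: 0.0161
grasp_force: 63.6
```

apply_moves(commands=[[0,0,0.05,0],[0,0,0,0],[0,0,0,0],[0,0,0,0],[0,0,0,0]])

```text
clock: 18.57
eef_pos: [0.3508, -0.0317, 0.0723]
tool_rot: [-0.003, 1.0, 0.0, -0.0]
ft_force: [0.7, -0.0, -0.5]
grip_width: 0.0164
grasp_force: 63.6
```

apply_moves(commands=[[0,0,0.05,0],[0,0,0,0],[0,0,0,0],[0,0,0,0],[0,0,0,0]])

```text
clock: 18.98
eef_pos: [0.3509, -0.0317, 0.0713]
tool_rot: [-0.003, 1.0, -0.0, -0.0]
ft_force: [0.1, -0.8, -1.9]
grip_width: 0.0163
grasp_force: 63.6
```

apply_moves(commands=[[0,0,0.05,0],[0,0,0,0],[0,0,0,0],[0,0,0,0],[0,0,0,0]])

```text
clock: 19.4
eef_pos: [0.3509, -0.0317, 0.0703]
tool_rot: [-0.003, 1.0, 0.0, -0.0]
ft_force: [-0.0, 0.2, -0.9]
grip_width: 0.0161
grasp_force: 63.6
```

apply_moves(commands=[[0,0,0.05,0],[0,0,0,0],[0,0,0,0],[0,0,0,0],[0,0,0,0]])

```text
clock: 19.82
eef_pos: [0.3509, -0.0317, 0.0693]
tool_rot: [-0.003, 1.0, 0.0, -0.0]
ft_force: [1.0, -0.9, -0.6]
grip_width: 0.016
grasp_force: 63.6
```

apply_moves(commands=[[0,0,0.05,0],[0,0,0,0],[0,0,0,0],[0,0,0,0],[0,0,0,0]])

```text
clock: 20.23
eef_pos: [0.3509, -0.0317, 0.0683]
tool_rot: [-0.003, 1.0, -0.0, -0.0]
ft_force: [0.7, 0.8, -0.8]
grip_width: 0.0163
grasp_force: 63.6
```

apply_moves(commands=[[0,0,0.05,0],[0,0,0,0],[0,0,0,0],[0,0,0,0],[0,0,0,0]])

```text
clock: 20.65
eef_pos: [0.351, -0.0318, 0.0674]
tool_rot: [-0.003, 1.0, -0.0, 0.0]
ft_force: [-0.2, 0.1, -0.2]
grip_width: 0.0161
grasp_force: 63.6
```

apply_moves(commands=[[0,0,0.05,0],[0,0,0,0],[0,0,0,0],[0,0,0,0],[0,0,0,0]])

```text
clock: 21.07
eef_pos: [0.351, -0.0319, 0.0664]
tool_rot: [-0.003, 1.0, -0.0, 0.0]
ft_force: [-0.5, -1.6, 0.4]
grip_width: 0.0162
grasp_force: 63.8
```

apply_moves(commands=[[0,-0.05,0,0],[0,0,0,0],[0,0,0,0],[0,0,0,0],[0,0,0,0]])

```text
clock: 21.48
eef_pos: [0.3509, -0.0325, 0.0663]
tool_rot: [-0.003, 1.0, 0.0, 0.0]
ft_force: [1.1, 0.1, -0.3]
grip_width: 0.0166
grasp_force: 63.6
```

apply_moves(commands=[[0,-0.05,0,0],[0,0,0,0],[0,0,0,0],[0,0,0,0],[0,0,0,0]])

```text
clock: 21.9
eef_pos: [0.3508, -0.0335, 0.0663]
tool_rot: [-0.003, 1.0, 0.0, -0.0]
ft_force: [0.6, 1.1, -0.4]
grip_width: 0.0159
grasp_force: 63.6
```

```bash
python3 - <<'E'
from h import *
go([.3455,-.0318,.0716],90)
s=cam('side'); a,b=299,283
cv2.imwrite('pics/c11.png',cv2.resize(s['image'][b-18:b+18,a-24:a+24],(800,600),interpolation=cv2.INTER_CUBIC))
o=bot.get_obs(); print(w2pix(s,o['eef_pos']+[.080,0,-.043]),o['ft_force'],o['ft_torque'])
E
```

```text
t21.90 tcp [ 0.3508 -0.0335  0.0663] y-head 90.32 units [ 0.264  0.087 -0.266] roll 0.005 grip 0.0159 63.64799380302429 F [ 0.6  1.1 -0.4] j1,j6 [-5.5 -5.8]
[297.59983572 283.84233116] [ 0.51041619  1.40106696 -0.24675585] [ 0.30421765 -0.15126391  0.14864772]
```

View pics/c11.png

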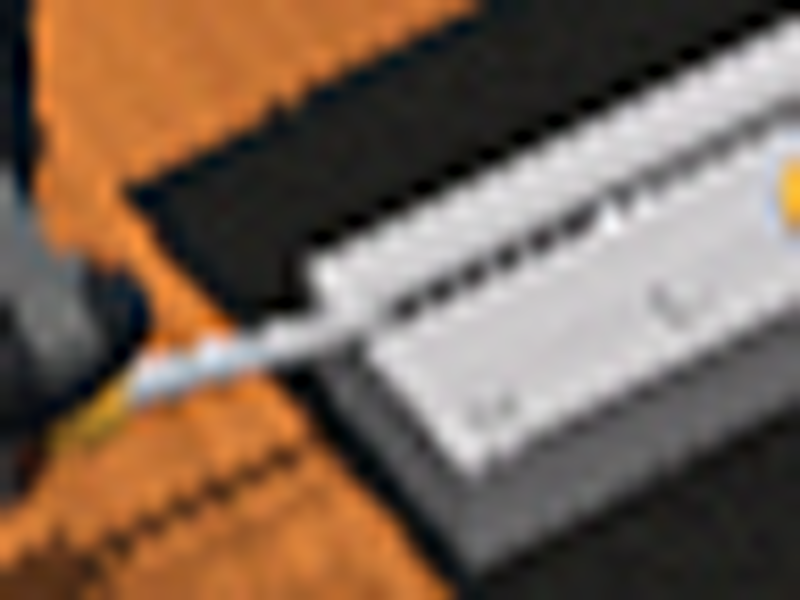

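apply_moves(commands=[[0,0.05,-0.1,0],[0.12,0,0,0],[0.12,0,0,0],[0,0,0.1,0],[0,0,0.02,0]])

```text
clock: 22.37
eef_pos: [0.3454, -0.033, 0.0656]
tool_rot: [-0.002, 1.0, -0.0, -0.0]
ft_force: [-0.6, -1.4, -0.9]
grip_width: 0.0164
grasp_force: 63.6
```

apply_moves(commands=[[0,0,0,0],[-0.125,0,0,0],[-0.125,0,0,0],[-0.125,0,0,0],[-0.125,0,0,0]])

```text
clock: 22.78
eef_pos: [0.3558, -0.0325, 0.0658]
tool_rot: [-0.003, 1.0, 0.0, -0.001]
ft_force: [-3.5, 0.7, 1.2]
grip_width: 0.016
grasp_force: 63.8
```

apply_moves(commands=[[-0.125,0,0,0],[-0.125,0,0,0],[-0.125,0,0,0],[-0.125,0,0,0],[-0.125,0,0,0]])

```text
clock: 23.2
eef_pos: [0.3689, -0.0326, 0.0659]
tool_rot: [-0.003, 1.0, 0.0, -0.0]
ft_force: [-2.8, 0.9, 0.5]
grip_width: 0.0166
grasp_force: 63.8
```

apply_moves(commands=[[-0.125,0,0,0],[-0.125,0,0,0],[-0.125,0,0,0],[-0.125,0,0,0],[-0.125,0,0,0]])

```text
clock: 23.62
eef_pos: [0.3818, -0.0326, 0.066]
tool_rot: [-0.003, 1.0, -0.0, 0.0]
ft_force: [-1.9, -0.5, 0.5]
grip_width: 0.0162
grasp_force: 63.8
```

apply_moves(commands=[[-0.125,0,0,0],[-0.125,0,0,0],[-0.125,0,0,0],[-0.125,0,0,0],[-0.125,0,0,0]])

```text
clock: 24.03
eef_pos: [0.3935, -0.0329, 0.0659]
tool_rot: [-0.002, 1.0, -0.001, -0.0]
ft_force: [-3.6, -2.3, 2.1]
grip_width: 0.0163
grasp_force: 63.9
```

apply_moves(commands=[[-0.125,0,0,0],[-0.125,0,0,0],[-0.125,0,0,0],[-0.125,0,0,0],[-0.125,0,0,0]])

```text
clock: 24.45
eef_pos: [0.4062, -0.0325, 0.0659]
tool_rot: [-0.003, 1.0, -0.0, -0.0]
ft_force: [-2.7, -3.5, 2.7]
grip_width: 0.0165
grasp_force: 63.9
```

apply_moves(commands=[[-0.125,0,0,0],[-0.125,0,0,0],[-0.125,0,0,0],[-0.125,0,0,0],[-0.125,0,0,0]])

```text
clock: 24.87
eef_pos: [0.4187, -0.0324, 0.0659]
tool_rot: [-0.003, 1.0, -0.0, -0.0]
ft_force: [-4.1, -2.7, 2.2]
grip_width: 0.0163
grasp_force: 64.0
```

apply_moves(commands=[[-0.125,0,0,0],[-0.125,0,0,0],[-0.125,0,0,0],[-0.125,0,0,0],[-0.125,0,0,0]])

```text
clock: 25.28
eef_pos: [0.4308, -0.0325, 0.0658]
tool_rot: [-0.003, 1.0, -0.0, -0.001]
ft_force: [-5.0, -4.7, 3.4]
grip_width: 0.017
grasp_force: 64.1
```

```bash
python3 - <<'E'
from h import *
go([.458,-.0325,.066],90)
s=cam('side')
g=cv2.cvtColor(s['image'],cv2.COLOR_BGR2GRAY)
for lo in (.418,.528):
    xs=np.arange(lo,lo+.02,.001);P=np.array([w2pix(s,[x,-.026,.027]) for x in xs],np.float32)
    print(lo,cv2.remap(g,P[:,0].copy()[None],P[:,1].copy()[None],cv2.INTER_LINEAR)[0])
E
```

```text
t25.28 tcp [ 0.4308 -0.0325  0.0658] y-head 90.29 units [-1.36  -0.009 -0.01 ] roll 0.005 grip 0.017 64.0788209438324 F [-5.  -4.7  3.4] j1,j6 [-4.3 -4.6]
0.418 [ 25  27  28  29  31  31  29  25  26  31  39  59  82  99 103 109 108  77
  45  23  20]
0.528 [191 190 185 182 182 182 176 168 163 168 176 178 173 172 159 139 121 117
 122 135 131]
```

```bash
python3 - <<'E'
from h import *
s=np.load('/tmp/side.npz'); a,b=320,275
cv2.imwrite('pics/c12.png',cv2.resize(s['image'][b-36:b+36,a-48:a+48],(800,600),interpolation=cv2.INTER_CUBIC))
c=cam('top')
for k,a,b,q,r in cases(c): print('yaw',np.arctan(k[0]),'x',a,b,'y at ends',np.polyval(k,[a,b]),'ctr',q)
E
```

```text
yaw -0.07178576594693144 x 0.4159999695411759 0.5603121585109654 y at ends [ 0.00560292 -0.00477447] ctr [ 0.48352975 -0.05287912]
yaw -0.03026005762474346 x 0.4355524088440085 0.5471942546105978 y at ends [-0.26660578 -0.2699851 ] ctr [ 0.49025241 -0.27778152]
```

View pics/c12.png

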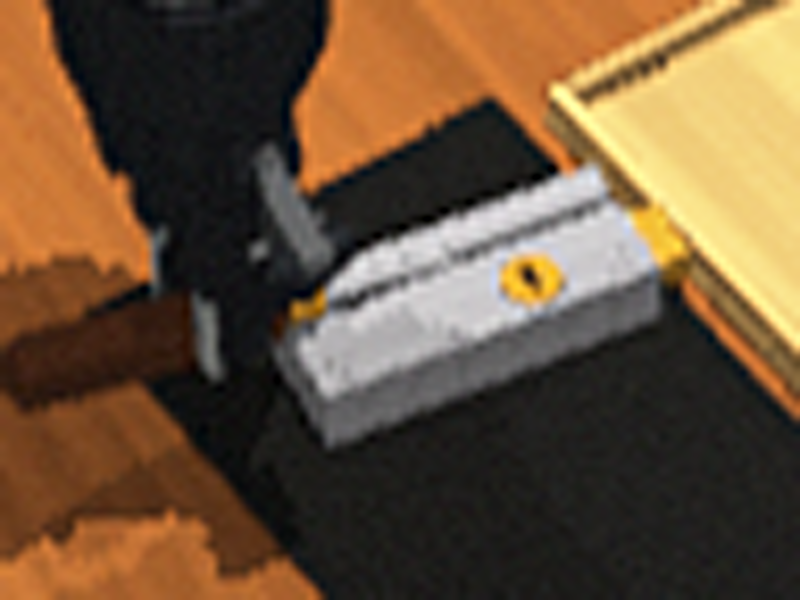

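apply_moves(commands=[[0,0,-0.5,0],[0,0,-1,0],[0,0,-1,0],[0,0.5,-1,0],[0,1,0,0]])

```text
clock: 25.8
eef_pos: [0.435, -0.0021, 0.1398]
tool_rot: [-0.002, 1.0, 0.001, 0.005]
ft_force: [2.0, 0.4, -0.1]
grip_width: 0.0162
grasp_force: 63.6
```

apply_moves(commands=[[0,1,0,0],[0,1,0,0],[0,1,0,0],[0,1,0,0],[0,1,0,0]])

```text
clock: 26.22
eef_pos: [0.4313, 0.1001, 0.1362]
tool_rot: [-0.003, 1.0, 0.002, 0.001]
ft_force: [0.7, -0.1, -1.3]
grip_width: 0.0162
grasp_force: 63.6
```

apply_moves(commands=[[0,1,0,0],[0,1,0,0],[0,1,0,0],[0,0.5,0,0],[0,0,0,0]])

```text
clock: 26.63
eef_pos: [0.4306, 0.1704, 0.136]
tool_rot: [-0.005, 1.0, 0.001, 0.001]
ft_force: [1.0, -0.1, -0.2]
grip_width: 0.016
grasp_force: 63.6
```

```bash
python3 - <<'E'
from h import *
go([.34,-.0325,.09],90)
c=cam('top'); s=cam('side')
for k,a,b,q,r in cases(c,v0=208): print('yaw',np.arctan(k[0]),'x',a,b,'y at ends',np.polyval(k,[a,b]),'ctr',q,r)
f=lambda i,u,v,w,h:cv2.resize(i[v-h:v+h,u-w:u+w],(400,600),interpolation=cv2.INTER_CUBIC)
o=bot.get_obs(); p=o['eef_pos']+[.078,0,-.0424]; u=w2pix(c,p).astype(int); v=w2pix(s,p).astype(int)
A=f(c['image'],345,245,40,60)
B=np.vstack([cv2.resize(c['image'][u[1]-15:u[1]+15,u[0]-20:u[0]+20],(400,300),interpolation=cv2.INTER_CUBIC),cv2.resize(s['image'][v[1]-15:v[1]+15,v[0]-20:v[0]+20],(400,300),interpolation=cv2.INTER_CUBIC)])
cv2.imwrite('pics/c13.png',np.hstack([A,B])); print(p,u,v)
E
```

```text
t26.63 tcp [0.4306 0.1704 0.136 ] y-head 90.53 units [  4.628 -10.108   2.269] roll 0.009 grip 0.016 63.596205711364746 F [ 1.  -0.1 -0.2] j1,j6 [21.5 21. ]
yaw -0.12411661013754685 x 0.45220947399045286 0.5648575068350882 y at ends [-0.02456017 -0.0386139 ] ctr [ 0.5078339  -0.04129046] 0.00013782380698431428
yaw -0.029654009330553507 x 0.4355524088440085 0.5471942546105978 y at ends [-0.26663894 -0.26995054] ctr [ 0.49024643 -0.27775839] 0.00034839295874831093
[0.50806086 0.16803    0.09339867] [248 239] [282 202]
```

View pics/c13.png

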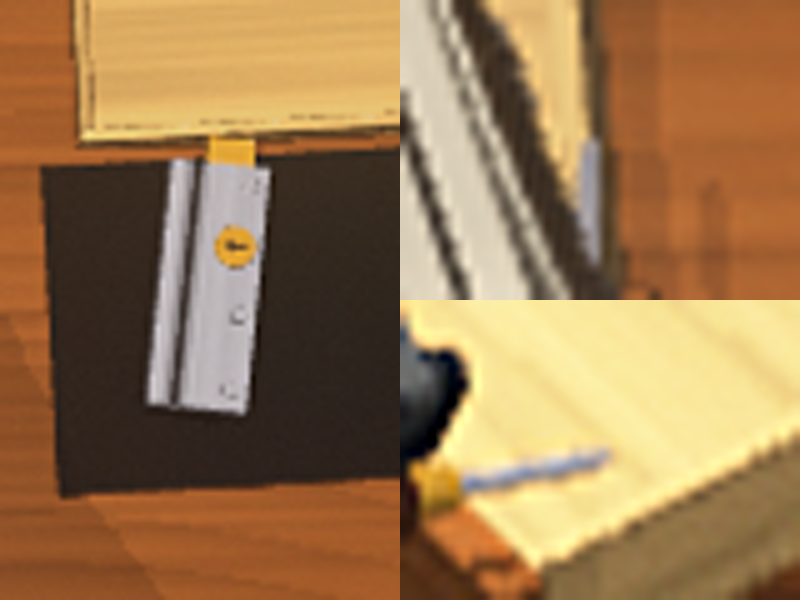

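apply_moves(commands=[[0.4,-0.9,0,0.064],[0.4,-0.9,0,0.063],[0.4,-0.9,0,0],[0.4,-0.9,0,0],[0.4,-0.9,0,0]])

```text
clock: 27.15
eef_pos: [0.3816, 0.0801, 0.1359]
tool_rot: [0.064, 0.998, 0.0, -0.0]
ft_force: [-0.2, 0.4, -0.4]
grip_width: 0.0164
grasp_force: 63.6
```

apply_moves(commands=[[0.2,-0.9,0,0],[0.2,-0.9,0,0],[0.2,-0.9,0,0],[0,-0.9,0,0],[0,0,0,0]])

```text
clock: 27.57
eef_pos: [0.3601, 0.009, 0.1359]
tool_rot: [0.066, 0.998, -0.001, -0.0]
ft_force: [0.7, 0.1, -1.0]
grip_width: 0.0161
grasp_force: 63.6
```

```bash
python3 -c "
from h import *
go([.3805,-.0163,.075],82.9)"
```

```text
t27.57 tcp [0.3601 0.009  0.1359] y-head 82.40 units [-1.181 -1.117  3.045] roll -0.008 grip 0.0161 63.57531666755676 F [ 0.7  0.1 -1. ] j1,j6 [1.5 9.1]
```

apply_moves(commands=[[-0.6,-0.6,0.3,-0.008],[-0.58,-0.52,0.7,0],[0,0,0.8,0],[0,0,0.8,0],[0,0,0.3,0]])

```text
clock: 27.98
eef_pos: [0.3807, -0.0137, 0.0763]
tool_rot: [0.06, 0.998, 0.0, -0.001]
ft_force: [-0.8, 0.3, -0.9]
grip_width: 0.0165
grasp_force: 63.5
```

apply_moves(commands=[[0,0,0.15,0],[0,0,0,0],[0,0,0,0],[0,0,0,0],[0,0,0,0]])

```text
clock: 28.4
eef_pos: [0.3826, -0.0132, 0.0757]
tool_rot: [0.059, 0.998, 0.0, 0.001]
ft_force: [-0.2, -0.5, -1.4]
grip_width: 0.0164
grasp_force: 63.5
```

```bash
python3 -c "
from h import *
go([.3805,-.0163,.0668],82.9)"
```

```text
t28.40 tcp [ 0.3826 -0.0132  0.0757] y-head 83.18 units [ 0.087 -0.167  0.444] roll 0.005 grip 0.0164 63.53771209716797 F [-0.2 -0.5 -1.4] j1,j6 [-2.   4.8]
```

apply_moves(commands=[[0.09,-0.165,0,0.004],[0,0,0.15,0],[0,0,0.15,0],[0,0,0,0],[0,0,0,0]])

```text
clock: 28.82
eef_pos: [0.3794, -0.0164, 0.0686]
tool_rot: [0.062, 0.998, -0.0, -0.0]
ft_force: [-0.2, 0.5, -1.6]
grip_width: 0.016
grasp_force: 63.5
```

apply_moves(commands=[[0,0,0.05,0],[0,0,0.05,0],[0,0,0.04,0],[0,0,0,0],[0,0,0,0]])

```text
clock: 29.23
eef_pos: [0.3798, -0.0163, 0.0662]
tool_rot: [0.062, 0.998, -0.0, 0.0]
ft_force: [-0.2, 0.7, 0.0]
grip_width: 0.0164
grasp_force: 63.7
```

apply_moves(commands=[[0,0,0,0],[0,0,0.03,0],[0,0,0,0],[0,0,0,0],[0,0,0,0]])

```text
clock: 29.65
eef_pos: [0.3798, -0.0164, 0.0656]
tool_rot: [0.062, 0.998, 0.0, 0.0]
ft_force: [0.1, 0.2, 1.9]
grip_width: 0.0167
grasp_force: 63.8
```

```bash
python3 -c "
from h import *
go([.3805,-.0163,.0668],82.9); s=bot.camera('side'); go([.3805,-.0163,.0668],82.9)"
```

```text
t29.65 tcp [ 0.3798 -0.0164  0.0656] y-head 82.93 units [-0.034  0.007 -0.059] roll 0.000 grip 0.0167 63.81058216094971 F [0.1 0.2 1.9] j1,j6 [-2.5  4.6]
t29.70 tcp [ 0.3798 -0.0163  0.0656] y-head 82.93 units [-0.037  0.007 -0.061] roll 0.000 grip 0.0161 63.81032109260559 F [-1.2  0.1  1.2] j1,j6 [-2.5  4.6]
```

apply_moves(commands=[[0,0,-0.06,0],[0.09,0,0,0],[0.09,0,0,0],[0,0,0,0],[-0.125,0,0,0]])

```text
clock: 30.12
eef_pos: [0.3777, -0.0161, 0.0664]
tool_rot: [0.062, 0.998, 0.0, -0.001]
ft_force: [0.1, 0.5, 0.5]
grip_width: 0.0161
grasp_force: 63.7
```

apply_moves(commands=[[-0.125,0,0.02,0],[-0.125,0,0.01,0],[-0.125,0,0,0],[-0.125,0,0,0],[-0.125,0,0,0]])

```text
clock: 30.53
eef_pos: [0.3909, -0.0177, 0.066]
tool_rot: [0.062, 0.998, 0.0, -0.0]
ft_force: [-2.3, 0.9, 1.7]
grip_width: 0.016
grasp_force: 63.7
```

apply_moves(commands=[[-0.125,0,0,0],[-0.125,0,0,0],[-0.125,0,0,0],[-0.125,0,0,0],[-0.125,0,0,0]])

```text
clock: 30.95
eef_pos: [0.4039, -0.0193, 0.0662]
tool_rot: [0.062, 0.998, -0.0, 0.0]
ft_force: [-0.9, -0.0, 0.9]
grip_width: 0.0162
grasp_force: 63.7
```

```bash
cat >> h.py <<'E'
def edge(s,p0,d,L=.02,z=.027):
    """gray profile along world direction d from p0 (1 mm steps)"""
    g=cv2.cvtColor(s['image'],cv2.COLOR_BGR2GRAY)
    P=np.array([w2pix(s,[*(np.array(p0)+t*np.array(d)),z]) for t in np.arange(0,L,.001)],np.float32)
    return cv2.remap(g,P[:,0].copy()[None],P[:,1].copy()[None],cv2.INTER_LINEAR)[0]
E
python3 - <<'E'
from h import *
go([.3805,-.0163,.0668],82.9)
s0=np.load('/tmp/side.npz'); s=cam('side')
# near-end edge and right-hand edge of the case, before/after
for n,q in(('before',s0),('now',s)):
    print(n,'end',edge(q,[.443,-.047],[1,0]),'right-far',edge(q,[.545,-.08],[0,1]),'right-near',edge(q,[.475,-.07],[0,1]))
E
```

```text
t30.95 tcp [ 0.4039 -0.0193  0.0662] y-head 82.92 units [ 1.181  0.007 -0.033] roll 0.000 grip 0.0162 63.74693155288696 F [-0.9 -0.   0.9] j1,j6 [-2.7  4.3]Traceback (most recent call last):
  File "<stdin>", line 6, in <module>
  File "h.py", line 51, in edge
    g=cv2.cvtColor(s['image'],cv2.COLOR_BGR2GRAY)
                   ~^^^^^^^^^
    return format.read_array(
           ~~~~~~~~~~~~~~~~~^
        bytes,
        ^^^^^^
    ...<2 lines>...
        max_header_size=self.max_header_size
        ^^^^^^^^^^^^^^^^^^^^^^^^^^^^^^^^^^^^
    )
    ^
    data = _read_bytes(fp, read_size, "array data")
    r = fp.read(size - len(data))
    data = self._read1(n)
    self._update_crc(data)
    ~~~~~~~~~~~~~~~~^^^^^^
    raise BadZipFile("Bad CRC-32 for file %r" % self.name)
zipfile.BadZipFile: Bad CRC-32 for file 'image.npy'
```

apply_moves(commands=[[-0.125,0,0,0],[-0.125,0,0,0],[-0.125,0,0,0],[-0.125,0,0,0],[-0.125,0,0,0]])

```text
clock: 31.42
eef_pos: [0.4159, -0.0209, 0.0661]
tool_rot: [0.062, 0.998, -0.0, -0.0]
ft_force: [-1.7, -0.1, -0.1]
grip_width: 0.0165
grasp_force: 63.7
```

apply_moves(commands=[[-0.125,0,0,0],[-0.125,0,0,0],[-0.125,0,0,0],[-0.125,0,0,0],[-0.125,0,0,0]])

```text
clock: 31.83
eef_pos: [0.4285, -0.0224, 0.0661]
tool_rot: [0.062, 0.998, 0.0, 0.0]
ft_force: [-1.4, 1.2, 0.1]
grip_width: 0.0162
grasp_force: 63.7
```

```bash
python3 - <<'E'
from h import *
go([.4879,-.03,.0668],82.9)
s0=dict(np.load('/tmp/side.npz')); s=cam('side')
for n,q in(('before',s0),('now',s)):
    print(n,'end',edge(q,[.443,-.047],[1,0]),'right-far',edge(q,[.545,-.08],[0,1]),'right-near',edge(q,[.475,-.07],[0,1]))
E
```

```text
t31.83 tcp [ 0.4285 -0.0224  0.0661] y-head 82.93 units [-2.992 -0.012 -0.035] roll 0.000 grip 0.0162 63.676217794418335 F [-1.4  1.2  0.1] j1,j6 [-3.   4.1]
before end [ 14   8  28  52  71  74  74  76  85 103 131 155 173 181 181 179 174 171
 171 174] right-far [ 95  92  90  88  88  88  90  95 106 124 152 175 196 206 209 207 205 203
 203 202] right-near [100  98  96  95  93  93 100 112 139 162 180 194 197 202 205 203 201 200
 200 198]
now end [ 13  11  29  51  70  74  75  78  88 106 132 156 174 183 183 182 176 173
 175 178] right-far [ 95  92  91  90  90  91  91  96 107 125 153 174 195 205 207 205 202 202
 201 201] right-near [ 99  98  96  95  93  94  99 108 128 146 162 174 177 179 180 179 178 176
 175 175]
```

apply_moves(commands=[[-0.125,0,0,0],[-0.125,0,0,0],[-0.125,0,0,0],[-0.125,0,0,0],[-0.125,0,0,0]])

```text
clock: 32.3
eef_pos: [0.4408, -0.0239, 0.0661]
tool_rot: [0.062, 0.998, -0.0, -0.0]
ft_force: [-1.6, 1.0, 1.0]
grip_width: 0.0162
grasp_force: 63.7
```

apply_moves(commands=[[-0.125,0,0,0],[-0.125,0,0,0],[-0.125,0,0,0],[-0.125,0,0,0],[-0.125,0,0,0]])

```text
clock: 32.72
eef_pos: [0.4534, -0.0255, 0.0661]
tool_rot: [0.062, 0.998, -0.0, 0.0]
ft_force: [-2.5, 0.7, -0.0]
grip_width: 0.0164
grasp_force: 63.7
```

```bash
python3 - <<'E'
from h import *
go([.4879,-.03,.0668],82.9)
E
```

```text
t32.72 tcp [ 0.4534 -0.0255  0.0661] y-head 82.92 units [-1.742 -0.011 -0.035] roll 0.000 grip 0.0164 63.670856952667236 F [-2.5  0.7 -0. ] j1,j6 [-3.2  3.9]
```

apply_moves(commands=[[-0.125,0,0,0],[-0.125,0,0,0],[-0.125,0,0,0],[-0.125,0,0,0],[-0.125,0,0,0]])

```text
clock: 33.13
eef_pos: [0.4657, -0.027, 0.0661]
tool_rot: [0.062, 0.998, -0.0, -0.0]
ft_force: [-2.5, -0.5, 0.4]
grip_width: 0.0165
grasp_force: 63.7
```

apply_moves(commands=[[-0.125,0,0,0],[-0.125,0,0,0],[-0.125,0,0,0],[-0.125,0,0,0],[-0.125,0,0,0]])

```text
clock: 33.55
eef_pos: [0.4781, -0.0286, 0.0661]
tool_rot: [0.062, 0.998, -0.0, -0.0]
ft_force: [-1.2, -0.6, 1.3]
grip_width: 0.0162
grasp_force: 63.7
```

apply_moves(commands=[[-0.125,0,0,0],[-0.125,0,0,0],[-0.125,0,0,0],[-0.125,0,0,0],[-0.06,0,0,0]])

```text
clock: 33.97
eef_pos: [0.4901, -0.03, 0.0662]
tool_rot: [0.062, 0.998, -0.0, 0.001]
ft_force: [0.3, 0.6, -1.1]
grip_width: 0.0162
grasp_force: 63.7
```

apply_moves(commands=[[0,0,-0.2,0],[0,0,-0.8,0],[0,0,-0.8,0],[0,0,-0.8,0],[0,0,0,0]])

```text
clock: 34.38
eef_pos: [0.4916, -0.03, 0.1214]
tool_rot: [0.062, 0.998, 0.0, 0.003]
ft_force: [0.4, -0.9, -1.0]
grip_width: 0.0161
grasp_force: 63.6
```

```bash
python3 - <<'E'
from h import *
c=cam('top')
for k,a,b,q,r in cases(c,v0=208): print('yaw',np.arctan(k[0]),'x',a,b,'y at ends',np.polyval(k,[a,b]),'ctr',q,r)
go([.36,-.26,.12],88.3)
E
```

```text
yaw 0.09070486206246277 x 0.415755171891288 0.5860458967333337 y at ends [-0.0105382   0.00495049] ctr [ 0.49900381 -0.05577801] 0.0045016543867317516
yaw -0.031299679312505914 x 0.4355524088440085 0.5471942546105978 y at ends [-0.26656852 -0.27006402] ctr [ 0.48992476 -0.27764112] 0.0004063338082439538
t34.43 tcp [ 0.4908 -0.03    0.1198] y-head 82.93 units [  5.074 -12.219  -0.037] roll -0.089 grip 0.016 63.62632155418396 F [ 0.3 -0.2 -1. ] j1,j6 [-3.5  3.6]
```

apply_moves(commands=[[0,0,-0.3,-0.044],[0,0,0,-0.044],[0.45,-0.9,0,0],[0.45,-0.9,0,0],[0.45,-0.9,0,0]])

```text
clock: 34.85
eef_pos: [0.4594, -0.0832, 0.1229]
tool_rot: [0.015, 1.0, 0.0, -0.001]
ft_force: [-0.4, 0.3, -1.0]
grip_width: 0.0161
grasp_force: 63.5
```

apply_moves(commands=[[0.45,-0.9,0,0],[0.45,-0.9,0,0],[0.45,-0.9,0,0],[0.45,-0.9,0,0],[0.45,-0.9,0,0]])

```text
clock: 35.27
eef_pos: [0.4114, -0.1721, 0.123]
tool_rot: [0.016, 1.0, 0.0, -0.001]
ft_force: [-0.1, -0.9, -0.7]
grip_width: 0.0161
grasp_force: 63.5
```

apply_moves(commands=[[0.45,-0.9,0,0],[0.45,-0.9,0,0],[0.45,-0.9,0,0],[0.45,-0.9,0,0],[0,0,0,0]])

```text
clock: 35.68
eef_pos: [0.3725, -0.2444, 0.1231]
tool_rot: [0.018, 1.0, -0.0, -0.001]
ft_force: [-0.1, 0.2, -0.6]
grip_width: 0.0163
grasp_force: 63.6
```

apply_moves(commands=[[0,0,0,0],[0,0,0,0],[0,0,0,0],[0,0,0,0],[0,0,0,0]])

```text
clock: 36.1
eef_pos: [0.3746, -0.2418, 0.124]
tool_rot: [0.015, 1.0, 0.0, -0.0]
ft_force: [0.5, -0.3, -0.6]
grip_width: 0.0164
grasp_force: 63.6
```

```bash
python3 - <<'E'
from h import *
go([.3616,-.2650,.072],88.2)
E
```

```text
t36.10 tcp [ 0.3746 -0.2418  0.124 ] y-head 88.29 units [ 0.617 -1.18   2.6  ] roll 0.001 grip 0.0164 63.58225464820862 F [ 0.5 -0.3 -0.6] j1,j6 [-32.8 -31.1]
```

apply_moves(commands=[[0.31,-0.59,0.4,0],[0.31,-0.59,0.6,0],[0,0,0.7,0],[0,0,0.5,0],[0,0,0,0]])

```text
clock: 36.52
eef_pos: [0.36, -0.2645, 0.0783]
tool_rot: [0.015, 1.0, 0.001, -0.002]
ft_force: [-0.3, 0.3, -0.2]
grip_width: 0.0164
grasp_force: 63.5
```

apply_moves(commands=[[0,0,0,0],[0,0,0,0],[0,0,0,0],[0,0,0,0],[0,0,0,0]])

```text
clock: 36.93
eef_pos: [0.3616, -0.2658, 0.0807]
tool_rot: [0.016, 1.0, -0.0, 0.001]
ft_force: [0.3, -0.8, -0.6]
grip_width: 0.0159
grasp_force: 63.6
```

```bash
python3 - <<'E'
from h import *
go([.3616,-.2650,.068],88.2)
s=cam('side'); o=bot.get_obs(); R=Ro.from_quat(o['tool_rot']).as_matrix()
print('pred tip px',w2pix(s,o['eef_pos']-.080*R[:,0]+[0,0,-.0424]))
for x in(.46,.48,.50,.53):
    print(x,sideprof(s,x,-.2666-.0311*(x-.4366)))
print('near end',edge(s,[.428,-.285],[1,0]),'far',edge(s,[.54,-.262],[1,0]))
E
```

```text
t36.93 tcp [ 0.3616 -0.2658  0.0807] y-head 88.22 units [0.003 0.041 0.636] roll 0.000 grip 0.0159 63.555428981781006 F [ 0.3 -0.8 -0.6] j1,j6 [-36.3 -34.5]
pred tip px [356.22810131 347.77219827]
0.46 (np.float64(-0.0020000000000000018), array([195, 195, 196, 198, 200, 199, 183, 154, 125, 104,  96, 103, 133,
       163, 187, 195, 199, 203, 206, 208, 209, 201, 189, 165, 117]))
0.48 (np.float64(-0.0020000000000000018), array([196, 196, 198, 200, 204, 205, 181, 155, 127, 109, 100, 108, 136,
       165, 187, 195, 200, 204, 204, 206, 209, 203, 186, 165, 131]))
0.5 (np.float64(-0.0020000000000000018), array([197, 197, 198, 199, 200, 198, 182, 157, 129, 107,  98, 101, 130,
       158, 182, 194, 198, 202, 204, 207, 210, 207, 195, 164, 115]))
0.53 (np.float64(-0.0020000000000000018), array([198, 197, 197, 199, 201, 202, 189, 164, 140, 117, 109, 110, 125,
       152, 178, 197, 199, 201, 203, 208, 212, 215, 201, 164, 119]))
near end [ 50  74  83  78  73  68  70  83 132 179 203 203 202 200 198 196 196 196
 197 197] far [214 214 206 199 195 188 148 100  60  39  26  24  26  27  29  28  27  28
  28  29]
```

apply_moves(commands=[[0,0.04,0.2,0],[0,0,0.2,0],[0,0,0.15,0],[0,0,0.05,0],[0,0,0,0]])

```text
clock: 37.4
eef_pos: [0.3608, -0.2647, 0.0676]
tool_rot: [0.016, 1.0, 0.0, -0.0]
ft_force: [-0.6, 0.6, -0.8]
grip_width: 0.0164
grasp_force: 63.6
```

apply_moves(commands=[[0,0,0.05,0],[0,0,0.05,0],[0,0,0,0],[0,0,0,0],[0,0,0,0]])

```text
clock: 37.82
eef_pos: [0.3613, -0.2649, 0.0663]
tool_rot: [0.016, 1.0, -0.0, 0.0]
ft_force: [-1.4, -1.1, 0.2]
grip_width: 0.0163
grasp_force: 63.7
```

```bash
python3 - <<'E'
from h import *
for i in range(4):
    go([.3616,-.2650,.0662],88.2); bot.camera('side')
E
```

```text
t37.82 tcp [ 0.3613 -0.2649  0.0663] y-head 88.20 units [-0.015 -0.002  0.003] roll 0.000 grip 0.0163 63.70864748954773 F [-1.4 -1.1  0.2] j1,j6 [-36.3 -34.5]
t37.87 tcp [ 0.3613 -0.2649  0.0662] y-head 88.20 units [-0.015 -0.003  0.002] roll 0.000 grip 0.0163 63.70776414871216 F [-1.1  0.3  0.6] j1,j6 [-36.3 -34.5]
t37.92 tcp [ 0.3613 -0.2649  0.0662] y-head 88.20 units [-0.017 -0.003  0.001] roll 0.000 grip 0.0163 63.705328702926636 F [ 0.  -0.5 -0.2] j1,j6 [-36.3 -34.5]
t37.97 tcp [ 0.3613 -0.2649  0.0662] y-head 88.20 units [-0.017 -0.004  0.001] roll 0.000 grip 0.0162 63.70443820953369 F [-0.3  0.6 -0.2] j1,j6 [-36.2 -34.5]
```

apply_moves(commands=[[0,0,-0.04,0],[0.12,0,0,0],[0.12,0,0,0],[0,0,0,0],[-0.125,0,0,0]])

```text
clock: 38.43
eef_pos: [0.358, -0.2645, 0.0667]
tool_rot: [0.016, 1.0, 0.0, -0.001]
ft_force: [-0.4, -0.5, -1.4]
grip_width: 0.0161
grasp_force: 63.6
```

apply_moves(commands=[[-0.125,0,0.01,0],[-0.125,0,0.01,0],[-0.125,0,0.01,0],[-0.125,0,0,0],[-0.125,0,0,0]])

```text
clock: 38.85
eef_pos: [0.3714, -0.2652, 0.0662]
tool_rot: [0.016, 1.0, -0.0, -0.0]
ft_force: [-0.3, 0.0, 0.2]
grip_width: 0.0161
grasp_force: 63.6
```

apply_moves(commands=[[-0.125,0,0,0],[-0.125,0,0,0],[-0.125,0,0,0],[-0.125,0,0,0],[-0.125,0,0,0]])

```text
clock: 39.27
eef_pos: [0.3841, -0.2655, 0.0663]
tool_rot: [0.016, 1.0, -0.0, -0.0]
ft_force: [-1.3, -0.7, 0.2]
grip_width: 0.0162
grasp_force: 63.6
```

```bash
python3 - <<'E'
from h import *
go([.4706,-.2685,.0664],88.2)
s=cam('side')
print('near end',edge(s,[.428,-.285],[1,0]),'far',edge(s,[.54,-.262],[1,0]))
go([.4706,-.2685,.0664],88.2)
E
```

```text
t39.27 tcp [ 0.3841 -0.2655  0.0663] y-head 88.21 units [-4.326 -0.013 -0.005] roll 0.000 grip 0.0162 63.61501336097717 F [-1.3 -0.7  0.2] j1,j6 [-34.7 -32.9]
near end [ 49  72  80  76  73  69  71  84 134 182 205 204 203 202 201 200 199 198
 198 198] far [214 214 207 201 197 190 148  98  58  38  25  23  26  29  30  31  32  30
  29  28]
t39.32 tcp [ 0.3849 -0.2656  0.0664] y-head 88.23 units [-4.288 -0.01   0.005] roll 0.000 grip 0.0166 63.59461426734924 F [ 1.  -0.2 -1. ] j1,j6 [-34.6 -32.9]
```

apply_moves(commands=[[-0.125,0,0.01,0],[-0.125,0,0,0],[-0.125,0,0,0],[-0.125,0,0,0],[-0.125,0,0,0]])

```text
clock: 39.73
eef_pos: [0.3965, -0.2659, 0.0661]
tool_rot: [0.016, 1.0, 0.0, -0.0]
ft_force: [-2.9, 0.0, 0.8]
grip_width: 0.0169
grasp_force: 63.7
```

apply_moves(commands=[[-0.125,0,0,0],[-0.125,0,0,0],[-0.125,0,0,0],[-0.125,0,0,0],[-0.125,0,0,0]])

```text
clock: 40.15
eef_pos: [0.4091, -0.2663, 0.0661]
tool_rot: [0.016, 1.0, 0.0, -0.0]
ft_force: [-1.3, -0.4, 0.8]
grip_width: 0.0162
grasp_force: 63.7
```

apply_moves(commands=[[-0.125,0,0,0],[-0.125,0,0,0],[-0.125,0,0,0],[-0.125,0,0,0],[-0.125,0,0,0]])

```text
clock: 40.57
eef_pos: [0.4216, -0.2667, 0.0661]
tool_rot: [0.016, 1.0, 0.0, -0.0]
ft_force: [-1.8, 0.3, 1.2]
grip_width: 0.0165
grasp_force: 63.7
```

```bash
python3 - <<'E'
from h import *
go([.4706,-.2685,.0664],88.2)
s=cam('side')
print('near end',edge(s,[.428,-.285],[1,0]),'far',edge(s,[.54,-.262],[1,0]))
E
```

```text
t40.57 tcp [ 0.4216 -0.2667  0.0661] y-head 88.21 units [-2.453 -0.015 -0.016] roll 0.000 grip 0.0165 63.71330738067627 F [-1.8  0.3  1.2] j1,j6 [-32.3 -30.5]
near end [ 48  73  82  78  74  70  73  83 121 159 179 179 179 178 177 177 176 175
 175 176] far [217 218 211 205 200 192 150 100  59  38  25  23  25  27  29  31  33  33
  33  32]
```

apply_moves(commands=[[-0.125,0,-0.005,0],[-0.125,0,0,0],[-0.125,0,0,0],[-0.125,0,0,0],[-0.125,0,0,0]])

```text
clock: 41.03
eef_pos: [0.434, -0.2671, 0.0662]
tool_rot: [0.016, 1.0, 0.0, -0.0]
ft_force: [-1.9, 0.8, 0.4]
grip_width: 0.016
grasp_force: 63.7
```

apply_moves(commands=[[-0.125,0,0,0],[-0.125,0,0,0],[-0.125,0,0,0],[-0.125,0,0,0],[-0.125,0,0,0]])

```text
clock: 41.45
eef_pos: [0.4466, -0.2675, 0.0662]
tool_rot: [0.016, 1.0, 0.0, -0.0]
ft_force: [-2.3, -0.6, 0.7]
grip_width: 0.0161
grasp_force: 63.7
```

apply_moves(commands=[[-0.125,0,0,0],[-0.125,0,0,0],[-0.125,0,0,0],[-0.125,0,0,0],[-0.125,0,0,0]])

```text
clock: 41.87
eef_pos: [0.459, -0.2678, 0.0662]
tool_rot: [0.016, 1.0, 0.0, -0.0]
ft_force: [-2.1, -0.1, 0.3]
grip_width: 0.0165
grasp_force: 63.7
```

apply_moves(commands=[[-0.125,0,0,0],[-0.125,0,0,0],[-0.125,0,0,0],[-0.125,0,0,0],[-0.125,0,0,0]])

```text
clock: 42.28
eef_pos: [0.4721, -0.2685, 0.0663]
tool_rot: [0.016, 1.0, -0.0, 0.0]
ft_force: [1.4, 0.3, -0.9]
grip_width: 0.0164
grasp_force: 63.7
```

```bash
python3 - <<'E'
from h import *
go([.4706,-.2685,.0664],88.2)
s=cam('side')
print('near end',edge(s,[.428,-.285],[1,0]),'far',edge(s,[.54,-.262],[1,0]))
E
```

```text
t42.28 tcp [ 0.4721 -0.2685  0.0663] y-head 88.20 units [ 0.073 -0.004 -0.007] roll 0.000 grip 0.0164 63.67336392402649 F [ 1.4  0.3 -0.9] j1,j6 [-29.6 -27.8]
near end [48 73 83 81 80 78 78 80 86 92 94 93 93 92 92 92 93 94 94 94] far [221 222 215 209 203 194 152 101  59  37  24  23  26  28  29  30  32  32
  31  30]
```

apply_moves(commands=[[0,0,-0.4,0],[0,0,-1,0],[0,0,-1,0],[0,0,-1,0],[0,0,-1,0]])

```text
clock: 42.75
eef_pos: [0.4714, -0.2684, 0.1557]
tool_rot: [0.016, 1.0, -0.0, 0.0]
ft_force: [-0.0, -0.4, -1.3]
grip_width: 0.0163
grasp_force: 63.6
```

apply_moves(commands=[[-0.08,0.95,0,0],[-0.08,0.95,0,0],[-0.08,0.95,0,0],[-0.08,0.95,0,0],[-0.08,0.95,0,0]])

```text
clock: 43.17
eef_pos: [0.4825, -0.173, 0.155]
tool_rot: [0.016, 1.0, -0.0, 0.001]
ft_force: [0.3, 0.9, -0.7]
grip_width: 0.0161
grasp_force: 63.6
```

apply_moves(commands=[[-0.08,0.95,0,0],[-0.08,0.95,0,0],[-0.08,0.95,0,0],[-0.08,0.95,0,0],[-0.08,0.95,0,0]])

```text
clock: 43.58
eef_pos: [0.4935, -0.0781, 0.155]
tool_rot: [0.016, 1.0, -0.0, 0.001]
ft_force: [-0.7, -0.5, -0.1]
grip_width: 0.0164
grasp_force: 63.6
```

apply_moves(commands=[[-0.08,0.95,0,0],[-0.08,0.95,0,0],[-0.08,0.95,0,0],[-0.08,0.95,0,0],[-0.08,0.95,0,0]])

```text
clock: 44.0
eef_pos: [0.5045, 0.0167, 0.155]
tool_rot: [0.016, 1.0, -0.0, 0.001]
ft_force: [0.5, -0.5, -1.1]
grip_width: 0.0163
grasp_force: 63.6
```

apply_moves(commands=[[-0.08,0.95,0,0],[-0.08,0.95,0,0],[-0.08,0.95,0,0],[-0.08,0.95,0,0],[-0.08,0.95,0,0]])

```text
clock: 44.42
eef_pos: [0.5155, 0.1115, 0.155]
tool_rot: [0.016, 1.0, 0.0, 0.001]
ft_force: [0.4, -0.5, -0.3]
grip_width: 0.0165
grasp_force: 63.6
```

apply_moves(commands=[[-0.08,0.95,0,0],[-0.08,0.95,0,0],[-0.08,0.95,0,0],[-0.08,0.95,0,0],[-0.08,0.95,0,0]])

```text
clock: 44.83
eef_pos: [0.5264, 0.2062, 0.1549]
tool_rot: [0.016, 1.0, 0.0, 0.0]
ft_force: [-0.2, -0.7, -1.7]
grip_width: 0.0164
grasp_force: 63.6
```

apply_moves(commands=[[-0.08,0.95,0,0],[-0.08,0.95,0,0],[-0.08,0.9,0,0],[0,0,0,0.12],[0,0,0,0.12]])

```text
clock: 45.25
eef_pos: [0.5329, 0.2624, 0.1546]
tool_rot: [0.142, 0.99, 0.0, 0.0]
ft_force: [-0.2, -0.4, -1.0]
grip_width: 0.0159
grasp_force: 63.5
```

apply_moves(commands=[[0,0,0,0.12],[0,0,0,0.12],[0,0,0,0.12],[0,0,0,0.12],[0,0,0,0.12]])

```text
clock: 45.67
eef_pos: [0.5329, 0.2611, 0.1549]
tool_rot: [0.441, 0.898, 0.0, 0.0]
ft_force: [-0.6, 0.0, -0.7]
grip_width: 0.0162
grasp_force: 63.6
```

apply_moves(commands=[[0,0,0,0.12],[0,0,0,0.12],[0,0,0,0.12],[0,0,0,0.12],[0,0,0,0.02]])

```text
clock: 46.08
eef_pos: [0.5329, 0.261, 0.1548]
tool_rot: [0.656, 0.755, 0.0, 0.0]
ft_force: [-1.0, 0.2, -1.4]
grip_width: 0.0163
grasp_force: 63.6
```

```bash
python3 - <<'E'
from h import *
go([.535,.288,.0664],8)
c=cam('top')
for k,a,b,q,r in cases(c,v0=208): print('yaw',np.arctan(k[0]),'x',a,b,'y at ends',np.polyval(k,[a,b]),'ctr',q,r)
E
```

```text
t46.08 tcp [0.5329 0.261  0.1548] y-head 8.05 units [1.32  0.289 4.419] roll 0.001 grip 0.0163 63.560028076171875 F [-1.   0.2 -1.4] j1,j6 [ 26.1 108. ]
yaw -0.1244622505174015 x 0.45220947399045286 0.5648575068350882 y at ends [-0.02452789 -0.03862117] ctr [ 0.50787934 -0.04135181] 0.00012773475820684728
yaw -0.03020876109084504 x 0.4355524088440085 0.5471942546105978 y at ends [-0.2666128  -0.26998638] ctr [ 0.49030099 -0.2777365 ] 0.0003820896488060907
```

apply_moves(commands=[[0.66,0.15,0.6,0],[0.66,0.14,0.9,0],[0,0,0.9,0],[0,0,0.9,0],[0,0,0.6,0]])

```text
clock: 46.55
eef_pos: [0.5335, 0.2886, 0.0736]
tool_rot: [0.653, 0.757, -0.001, -0.001]
ft_force: [0.1, -0.3, -0.8]
grip_width: 0.0164
grasp_force: 63.6
```

apply_moves(commands=[[0,0,0.3,0],[0,0,0.2,0],[0,0,0.1,0],[0,0,0.1,0],[0,0,0.1,0]])

```text
clock: 46.97
eef_pos: [0.5362, 0.289, 0.0623]
tool_rot: [0.654, 0.756, 0.002, 0.001]
ft_force: [-1.1, 1.4, 8.2]
grip_width: 0.0162
grasp_force: 64.6
```

apply_moves(commands=[[0,0,0.1,0],[0,0,0.1,0],[0,0,0.1,0],[0,0,0.1,0],[0,0,0,0]])

```text
clock: 47.38
eef_pos: [0.5371, 0.2894, 0.055]
tool_rot: [0.654, 0.756, 0.003, 0.001]
ft_force: [-0.2, 0.6, 6.9]
grip_width: 0.0163
grasp_force: 65.0
```

```bash
python3 - <<'E'
from h import *
go([.535,.288,.052],8)
E
```

```text
t47.38 tcp [0.5371 0.2894 0.055 ] y-head 8.28 units [-0.053 -0.113  0.151] roll 0.005 grip 0.0163 64.98908042907715 F [-0.2  0.6  6.9] j1,j6 [ 28.3 110.1]
```

apply_moves(commands=[[0,0,0.06,0],[0,0,0.06,0],[0,0,0,0],[0,0,0,0],[0,0,0,0]])

```text
clock: 47.8
eef_pos: [0.5372, 0.2895, 0.0529]
tool_rot: [0.654, 0.756, 0.003, 0.001]
ft_force: [-0.1, 1.9, 5.4]
grip_width: 0.0166
grasp_force: 65.2
```

apply_moves(commands=[[0,0,0,0],[0,0,0,0],[0,0,0,0],[0,0,0,0],[0,0,0,0]], claw=0.5)

```text
clock: 48.22
eef_pos: [0.5346, 0.2878, 0.0496]
tool_rot: [0.655, 0.756, -0.0, -0.0]
ft_force: [0.1, 0.2, -0.2]
grip_width: 0.0424
grasp_force: 0.0
```

apply_moves(commands=[[0,0,-0.4,0],[0,0,-0.8,0],[0,0,-1,0],[0,0,-1,0],[0,0,-1,0]])

```text
clock: 48.63
eef_pos: [0.5346, 0.2879, 0.135]
tool_rot: [0.655, 0.756, -0.0, -0.0]
ft_force: [-0.0, 0.3, -0.6]
grip_width: 0.0426
grasp_force: 0.0
```

apply_moves(commands=[[0,-1,-0.5,0],[0,-1,0,0],[0,-1,0,0],[0,-1,0,0],[0,-1,0,0]], claw=1.0)

```text
clock: 49.05
eef_pos: [0.4349, 0.2735, 0.1444]
tool_rot: [0.655, 0.756, 0.0, 0.0]
ft_force: [0.1, 0.5, 0.0]
grip_width: 0.0001
grasp_force: 0.0
```

apply_moves(commands=[[0,-1,0,-0.12],[0,-1,0,-0.12],[0,0,0,-0.12],[0,0,0,-0.12],[0,0,0,-0.12]])

```text
clock: 49.47
eef_pos: [0.3963, 0.2656, 0.1446]
tool_rot: [0.387, 0.922, 0.0, 0.0]
ft_force: [0.1, -0.4, 0.8]
grip_width: 0.0003
grasp_force: 0.0
```

apply_moves(commands=[[0,0,0,-0.12],[0,0,0,-0.12],[0,0,0,-0.12],[0,0,0,-0.12],[0,0,0,-0.12]])

```text
clock: 49.88
eef_pos: [0.3967, 0.2656, 0.1444]
tool_rot: [0.085, 0.996, 0.0, 0.0]
ft_force: [0.2, -0.2, -0.1]
grip_width: 0.0002
grasp_force: 0.0
```

apply_moves(commands=[[0,0,0,-0.12],[0,0,0,-0.117],[0,0,0,0],[0,0,0,0],[0,0,0,0]])

```text
clock: 50.3
eef_pos: [0.3967, 0.2656, 0.1441]
tool_rot: [-0.034, 0.999, 0.0, 0.0]
ft_force: [0.1, 0.5, -1.1]
grip_width: -0.0003
grasp_force: 0.0
```

```bash
python3 - <<'E'
from h import *
go([.375,.2785,.055],94.5)
c=cam('top'); im=c['image']; hsv=cv2.cvtColor(im,cv2.COLOR_BGR2HSV)
# steel bar handle: low saturation bright
m=((hsv[...,1]<60)&(hsv[...,2]>110)).astype(np.uint8)[240:300,140:260]
n,l,st,ce=cv2.connectedComponentsWithStats(m)
for i in range(1,n):
    if st[i,4]>40: print('handle?',st[i]+[140,240,0,0,0],ce[i]+[140,240],pix2w(c,*(ce[i]+[140,240]),.047)[:2])
# dark brown burnisher handle
b=((hsv[...,0]<15)&(hsv[...,2]<130)&(hsv[...,1]>100)).astype(np.uint8); b2=np.zeros_like(b); b2[195:252,145:245]=b[195:252,145:245]
n,l,st,ce=cv2.connectedComponentsWithStats(b2)
for i in range(1,n):
    if st[i,4]>80: r=cv2.minAreaRect(np.argwhere(l==i)[:,::-1].astype(np.float32)); print('brown',st[i],r,pix2w(c,*r[0],.036)[:2])
E
```

```text
t50.30 tcp [0.3967 0.2656 0.1441] y-head 93.88 units [1.04  0.717 4.454] roll -0.010 grip -0.0003 0.0 F [ 0.1  0.5 -1.1] j1,j6 [33.8 29.9]
handle? [ 140  240   46   60 1735] [156.15158501 275.49164265] [0.43872969 0.37474527]
handle? [203 262  27  19 151] [217.97350993 275.17880795] [0.43723533 0.2397087 ]
handle? [179 264  14  15  67] [185.50746269 271.11940299] [0.44723304 0.31077234]
brown [167 226  41  14 300] ((186.6627960205078, 232.4092559814453), (7.643156051635742, 39.96733474731445), 80.83765411376953) [0.53436258 0.31244706]
```

apply_moves(commands=[[0.55,0.36,0,-0.01],[0.5,0.36,0,0],[0,0,0.7,0],[0,0,0.9,0],[0,0,0.9,0]])

```text
clock: 50.77
eef_pos: [0.3738, 0.2793, 0.0938]
tool_rot: [-0.041, 0.999, 0.001, 0.001]
ft_force: [0.6, 0.8, -0.2]
grip_width: -0.0
grasp_force: 0.0
```

apply_moves(commands=[[0,0,0.9,0],[0,0,0.8,0],[0,0,0.25,0],[0,0,0,0],[0,0,0,0]])

```text
clock: 51.18
eef_pos: [0.3742, 0.2787, 0.0551]
tool_rot: [-0.041, 0.999, -0.0, -0.0]
ft_force: [0.8, -0.5, 0.6]
grip_width: 0.0001
grasp_force: 0.0
```

apply_moves(commands=[[-0.4,0,0,0],[-0.4,0,0,0],[-0.4,0,0,0],[-0.4,0,0,0],[-0.4,0,0,0]])

```text
clock: 51.6
eef_pos: [0.4155, 0.2817, 0.0552]
tool_rot: [-0.04, 0.999, 0.0, -0.0]
ft_force: [-1.2, 1.1, 1.1]
grip_width: 0.0001
grasp_force: 0.6
```

```bash
python3 - <<'E'
from h import *
go([.5676,.2925,.055],94.5)
E
```

```text
t51.60 tcp [0.4155 0.2817 0.0552] y-head 94.60 units [-7.623 -0.074  0.009] roll 0.002 grip 0.0001 0.642921575345099 F [-1.2  1.1  1.1] j1,j6 [34.1 29.5]
```

apply_moves(commands=[[-0.4,0,0,0],[-0.4,0,0,0],[-0.4,0,0,0],[-0.4,0,0,0],[-0.4,0,0,0]])

```text
clock: 52.02
eef_pos: [0.4551, 0.2849, 0.0547]
tool_rot: [-0.04, 0.999, 0.0, -0.0]
ft_force: [-2.0, 1.2, 1.0]
grip_width: 0.0002
grasp_force: 0.7
```

apply_moves(commands=[[-0.4,0,0,0],[-0.4,0,0,0],[-0.4,0,0,0],[-0.4,0,0,0],[-0.4,0,0,0]])

```text
clock: 52.43
eef_pos: [0.4949, 0.2881, 0.0547]
tool_rot: [-0.04, 0.999, 0.0, -0.0]
ft_force: [-0.9, 1.0, 0.4]
grip_width: 0.0002
grasp_force: 0.7
```

apply_moves(commands=[[-0.4,0,0,0],[-0.4,0,0,0],[-0.4,0,0,0],[-0.4,0,0,0],[-0.4,0,0,0]])

```text
clock: 52.85
eef_pos: [0.5348, 0.2913, 0.0547]
tool_rot: [-0.04, 0.999, -0.0, -0.0]
ft_force: [-2.7, 1.4, -1.0]
grip_width: 0.0004
grasp_force: 0.7
```

apply_moves(commands=[[-0.3,0,0,0],[-0.2,0,0,0],[-0.2,0,0,0],[-0.1,0,0,0],[-0.1,0,0,0]])

```text
clock: 53.27
eef_pos: [0.5522, 0.2925, 0.0548]
tool_rot: [-0.04, 0.999, -0.0, -0.0]
ft_force: [-0.8, 0.4, 1.0]
grip_width: -0.0005
grasp_force: 0.6
```

apply_moves(commands=[[-0.1,0,0,0],[-0.1,0,0,0],[-0.1,0,0,0],[-0.1,0,0,0],[-0.05,0,0,0]])

```text
clock: 53.68
eef_pos: [0.5612, 0.2933, 0.0548]
tool_rot: [-0.04, 0.999, -0.0, 0.0]
ft_force: [-1.9, -0.7, 0.3]
grip_width: 0.0001
grasp_force: 0.5
```

```bash
python3 - <<'E'
from h import *
go([.5676,.2925,.055],94.5)
E
```

```text
t53.68 tcp [0.5612 0.2933 0.0548] y-head 94.62 units [-0.313 -0.067 -0.011] roll 0.002 grip 0.0001 0.4786317888647318 F [-1.9 -0.7  0.3] j1,j6 [27.6 23. ]
```

apply_moves(commands=[[-0.08,0,0,0],[-0.08,0,0,0],[-0.08,0,0,0],[-0.05,0,0,0],[0,0,0,0]])

```text
clock: 54.1
eef_pos: [0.5672, 0.2939, 0.0548]
tool_rot: [-0.04, 0.999, 0.0, 0.0]
ft_force: [-0.1, -0.0, -0.1]
grip_width: 0.0001
grasp_force: 0.1
```

apply_moves(commands=[[-0.08,0,0,0],[-0.08,0,0,0],[0,0,0,0],[0,0,0,0],[0,0,0,0]])

```text
clock: 54.52
eef_pos: [0.5679, 0.294, 0.0547]
tool_rot: [-0.041, 0.999, -0.0, -0.002]
ft_force: [-6.2, -0.7, 4.1]
grip_width: -0.0001
grasp_force: 3.1
```

```bash
python3 - <<'E'
from h import *
go([.5676,.2925,.055],94.5)
E
```

```text
t54.52 tcp [0.5679 0.294  0.0547] y-head 94.66 units [ 0.023 -0.071 -0.015] roll 0.003 grip -0.0001 3.1467923149466515 F [-6.2 -0.7  4.1] j1,j6 [27.3 22.7]
```

apply_moves(commands=[[-0.08,0,0,0],[-0.06,0,0,0],[0,0,0,0],[0,0,0,0],[0,0,0,0]])

```text
clock: 54.93
eef_pos: [0.5682, 0.294, 0.0547]
tool_rot: [-0.041, 0.999, -0.0, -0.005]
ft_force: [-12.7, -1.7, 8.6]
grip_width: -0.0004
grasp_force: 6.4
```

apply_moves(commands=[[0.3,0,0,0],[0.5,0,0,0],[0.8,0,-0.5,0],[0.8,0,-1,0],[0.8,-0.5,-1,0]], claw=0.2)

```text
clock: 55.35
eef_pos: [0.5091, 0.2803, 0.1046]
tool_rot: [-0.041, 0.999, 0.0, -0.0]
ft_force: [0.2, 0.2, 0.0]
grip_width: 0.0603
grasp_force: 0.0
```

apply_moves(commands=[[0,-0.9,-1,0],[0,-0.9,-1,0],[0,-0.9,0,0],[0,-0.9,0,0],[0,-0.9,0,0]])

```text
clock: 55.77
eef_pos: [0.5182, 0.1891, 0.146]
tool_rot: [-0.041, 0.999, 0.0, 0.002]
ft_force: [0.6, -0.4, -0.3]
grip_width: 0.0685
grasp_force: 0.0
```

```bash
python3 - <<'E'
from h import *
c=cam('top')
for k,a,b,q,r in cases(c,v0=208): print('yaw',np.arctan(k[0]),'x',a,b,'y at ends',np.polyval(k,[a,b]),'ctr',q,r)
go([.509,-.0415,.12],82.9)
im=c['image']; hsv=cv2.cvtColor(im,cv2.COLOR_BGR2HSV)
m=((hsv[...,1]<60)&(hsv[...,2]>110)).astype(np.uint8); m2=np.zeros_like(m); m2[185:225,160:235]=m[185:225,160:235]
n,l,st,ce=cv2.connectedComponentsWithStats(m2)
for i in range(1,n):
    if st[i,4]>40: print('handle?',st[i])
print(sorted([tuple(x) for x in np.argwhere(m2)[:,::-1]])[:1], 'start view handle ends were u166..224, v206..212')
E
```

```text
yaw -0.123954029558663 x 0.45220947399045286 0.5648575068350882 y at ends [-0.02456024 -0.03859537] ctr [ 0.50794059 -0.04135981] 0.00013817170889030532
yaw -0.02984917421000823 x 0.4355524088440085 0.5471942546105978 y at ends [-0.26662491 -0.26995832] ctr [ 0.49024643 -0.27775839] 0.00035675474591959197
t55.82 tcp [0.518  0.1858 0.1456] y-head 94.46 units [  1.337 -11.295   1.301] roll 0.193 grip 0.0681 0.0 F [-0.6 -1.9  0.2] j1,j6 [19.8 15.4]
handle? [ 160  185   75   40 2660]
[(np.int64(160), np.int64(185))] start view handle ends were u166..224, v206..212
```

apply_moves(commands=[[0,0,0,0.1],[0,0,0,0.093],[-0.07,-0.87,0,0],[-0.07,-0.87,0,0],[-0.07,-0.87,0,0]])

```text
clock: 56.23
eef_pos: [0.5155, 0.1371, 0.145]
tool_rot: [0.06, 0.998, 0.0, 0.001]
ft_force: [-0.1, -0.0, -0.7]
grip_width: 0.0683
grasp_force: 0.0
```

apply_moves(commands=[[-0.07,-0.87,0,0],[-0.07,-0.87,0,0],[-0.07,-0.87,0,0],[-0.07,-0.87,0,0],[-0.07,-0.87,0,0]])

```text
clock: 56.65
eef_pos: [0.512, 0.0494, 0.1452]
tool_rot: [0.061, 0.998, 0.0, 0.001]
ft_force: [1.4, -0.0, 0.1]
grip_width: 0.0682
grasp_force: 0.0
```

apply_moves(commands=[[-0.07,-0.87,0.5,0],[-0.07,-0.87,0.5,0],[-0.07,-0.87,0.5,0],[-0.07,-0.87,0.5,0],[-0.07,-0.8,0.5,0]])

```text
clock: 57.07
eef_pos: [0.5087, -0.0368, 0.0948]
tool_rot: [0.061, 0.998, -0.0, 0.001]
ft_force: [0.2, -0.4, 0.4]
grip_width: 0.0686
grasp_force: 0.0
```

apply_moves(commands=[[0,0,0,0],[0,0,0,0],[0,0,0,0],[0,0,0,0],[0,0,0,0]])

```text
clock: 57.48
eef_pos: [0.5086, -0.0351, 0.0955]
tool_rot: [0.06, 0.998, 0.0, 0.001]
ft_force: [0.4, -0.9, 0.1]
grip_width: 0.0685
grasp_force: 0.0
```

```bash
python3 - <<'E'
from h import *
go([.5086,-.0423,.031],82.9)
c=cam('top'); im=c['image']; hsv=cv2.cvtColor(im,cv2.COLOR_BGR2HSV)
m=((hsv[...,1]<60)&(hsv[...,2]>110)).astype(np.uint8); m2=np.zeros_like(m); m2[185:225,160:235]=m[185:225,160:235]
n,l,st,ce=cv2.connectedComponentsWithStats(m2)
for i in range(1,n):
    if st[i,4]>30: print('handle?',st[i],ce[i],pix2w(c,*ce[i],.047)[:2])
c0=cv2.imread('pics/top0.png'); d=cv2.absdiff(c0,im).max(2)[70:225,115:255]; print('cabinet-area changed px',(d>40).sum())
# tray corners: check wall line in top view
E
```

```text
t57.48 tcp [ 0.5086 -0.0351  0.0955] y-head 83.12 units [-0.038 -0.361  3.226] roll 0.004 grip 0.0685 0.0 F [ 0.4 -0.9  0.1] j1,j6 [-3.9  2.9]
handle? [166 191  59  23 332] [194.78313253 206.67771084] [0.59012801 0.29310022]
cabinet-area changed px 0
```

apply_moves(commands=[[-0.04,-0.36,0.2,0.004],[0,0,0.8,0],[0,0,0.8,0],[0,0,0.8,0],[0,0,0.6,0]])

```text
clock: 57.95
eef_pos: [0.5074, -0.0433, 0.0296]
tool_rot: [0.063, 0.998, -0.0, -0.0]
ft_force: [-0.3, -0.4, -1.2]
grip_width: 0.0683
grasp_force: 0.0
```

apply_moves(commands=[[0,0,0,0],[0,0,0,0],[0,0,0,0],[0,0,0,0],[0,0,0,0]], claw=1.0)

```text
clock: 58.37
eef_pos: [0.5073, -0.0431, 0.0309]
tool_rot: [0.063, 0.998, 0.0, -0.0]
ft_force: [-1.1, 0.5, -3.4]
grip_width: 0.0426
grasp_force: 62.5
```

apply_moves(commands=[[0,0,0,0],[0,0,-0.5,0],[0,0,-0.8,0],[0,0,-0.8,0],[0,0,-0.6,0]])

```text
clock: 58.78
eef_pos: [0.5093, -0.0433, 0.0872]
tool_rot: [0.063, 0.998, -0.0, 0.002]
ft_force: [-0.2, -0.3, -3.3]
grip_width: 0.0424
grasp_force: 62.6
```

```bash
python3 - <<'E'
from h import *
go([.656,-.074,.05],92)
c=cam('top')
for k,a,b,q,r in cases(c,v0=208): print('yaw',np.arctan(k[0]),'x',a,b,'y at ends',np.polyval(k,[a,b]),'ctr',q,r)
c0=cv2.imread('pics/top0.png'); g=cv2.cvtColor(c0,cv2.COLOR_BGR2GRAY)
E
```

```text
t58.78 tcp [ 0.5093 -0.0433  0.0872] y-head 82.80 units [-7.463 -0.606  1.885] roll -0.153 grip 0.0424 62.638700902462006 F [-0.2 -0.3 -3.3] j1,j6 [-4.8  2.3]
yaw -0.2592578790229526 x 0.4155104489027155 0.5858482280320534 y at ends [ 0.02682507 -0.01835312] ctr [ 0.49714061 -0.06600206] 0.001142177300345847
yaw -0.030056278642988883 x 0.4355524088440085 0.5471942546105978 y at ends [-0.26662075 -0.2699773 ] ctr [ 0.49023818 -0.27773519] 0.00036647061385270405
```

apply_moves(commands=[[0,0,0,-0.077],[0,0,0,-0.076],[-0.4,-0.1,0,0],[-0.7,-0.17,0,0],[-0.7,-0.17,0,0]])

```text
clock: 59.25
eef_pos: [0.5452, -0.0508, 0.0852]
tool_rot: [-0.016, 1.0, -0.0, 0.001]
ft_force: [1.2, 0.7, -3.0]
grip_width: 0.0426
grasp_force: 62.7
```

apply_moves(commands=[[-0.7,-0.17,0,0],[-0.7,-0.17,0,0],[-0.7,-0.17,0,0],[-0.7,-0.17,0,0],[-0.7,-0.17,0,0]])

```text
clock: 59.67
eef_pos: [0.6162, -0.0656, 0.0847]
tool_rot: [-0.016, 1.0, -0.0, 0.0]
ft_force: [-0.3, 0.2, -3.7]
grip_width: 0.043
grasp_force: 62.7
```

apply_moves(commands=[[-0.7,-0.17,0,0],[-0.7,-0.17,0,0],[-0.58,-0.16,0,0],[0,0,0,0],[0,0,0,0]])

```text
clock: 60.08
eef_pos: [0.6553, -0.074, 0.0843]
tool_rot: [-0.017, 1.0, -0.0, 0.0]
ft_force: [-1.0, 0.0, -2.6]
grip_width: 0.0428
grasp_force: 62.6
```

apply_moves(commands=[[0,0,0,0],[0,0,0,0],[0,0,0,0],[0,0,0,0],[0,0,0,0]])

```text
clock: 60.5
eef_pos: [0.6543, -0.0737, 0.085]
tool_rot: [-0.017, 1.0, -0.0, 0.0]
ft_force: [0.3, -0.9, -2.6]
grip_width: 0.0428
grasp_force: 62.6
```

```bash
python3 - <<'E'
from h import *
go([.656,-.074,.036],92)
s=cam('side')
# bolt/case outline relative to the tray: project expected tray corners and case corners
E
```

```text
t60.50 tcp [ 0.6543 -0.0737  0.085 ] y-head 91.98 units [-0.084 -0.016  2.452] roll -0.000 grip 0.0428 62.63505220413208 F [ 0.3 -0.9 -2.6] j1,j6 [-6.4 -8.4]
```

apply_moves(commands=[[0,0,0.5,0],[0,0,0.6,0],[0,0,0.6,0],[0,0,0.4,0],[0,0,0.2,0]])

```text
clock: 60.97
eef_pos: [0.6526, -0.0736, 0.0356]
tool_rot: [-0.017, 1.0, 0.0, -0.002]
ft_force: [-0.6, -0.5, -2.9]
grip_width: 0.0424
grasp_force: 62.7
```

apply_moves(commands=[[0,0,0.1,0],[0,0,0.05,0],[0,0,0,0],[0,0,0,0],[0,0,0,0]])

```text
clock: 61.38
eef_pos: [0.6551, -0.0739, 0.0366]
tool_rot: [-0.017, 1.0, -0.0, 0.001]
ft_force: [-0.9, 0.9, -2.7]
grip_width: 0.0425
grasp_force: 62.7
```

apply_moves(commands=[[0,0,0.06,0],[0,0,0.04,0],[0,0,0.02,0],[0,0,0,0],[0,0,0,0]])

```text
clock: 61.8
eef_pos: [0.6548, -0.0738, 0.0339]
tool_rot: [-0.017, 1.0, -0.0, 0.0]
ft_force: [-0.4, 0.6, -0.6]
grip_width: 0.0427
grasp_force: 62.9
```

apply_moves(commands=[[0,0,0,0],[0,0,0,0],[0,0,0,0],[0,0,0,0],[0,0,0,0]], claw=0.2)

```text
clock: 62.22
eef_pos: [0.6548, -0.0738, 0.0336]
tool_rot: [-0.017, 1.0, -0.0, 0.0]
ft_force: [-0.4, 0.4, -0.4]
grip_width: 0.0684
grasp_force: 0.0
```

apply_moves(commands=[[0,0,-0.5,0],[0,0,-0.9,0],[0,0,-0.9,0],[0,0,-0.9,0.03],[0,0,-0.9,0.033]])

```text
clock: 62.63
eef_pos: [0.6547, -0.0738, 0.1171]
tool_rot: [0.016, 1.0, -0.0, 0.0]
ft_force: [0.8, 0.5, -0.4]
grip_width: 0.0682
grasp_force: 0.0
```

apply_moves(commands=[[0.56,-0.75,0,0],[0.56,-0.75,0,0],[0.56,-0.75,0,0],[0.56,-0.75,0,0],[0.56,-0.75,0,0]])

```text
clock: 63.05
eef_pos: [0.5959, -0.1476, 0.1165]
tool_rot: [0.015, 1.0, -0.0, 0.001]
ft_force: [-0.8, -0.2, 0.8]
grip_width: 0.0683
grasp_force: 0.0
```

apply_moves(commands=[[0.56,-0.75,0,0],[0.56,-0.75,0,0],[0.56,-0.75,0,0],[0.56,-0.75,0,0],[0.56,-0.75,0,0]])

```text
clock: 63.47
eef_pos: [0.5376, -0.221, 0.1164]
tool_rot: [0.016, 1.0, -0.0, 0.001]
ft_force: [0.3, -0.9, -0.4]
grip_width: 0.0682
grasp_force: 0.0
```

apply_moves(commands=[[0.56,-0.75,0,0],[0.56,-0.75,0,0],[0.56,-0.75,0,0],[0.56,-0.75,0,0],[0,0,0,0]])

```text
clock: 63.88
eef_pos: [0.4895, -0.2812, 0.1163]
tool_rot: [0.018, 1.0, -0.001, -0.0]
ft_force: [-0.2, 1.3, -0.2]
grip_width: 0.0684
grasp_force: 0.0
```

```bash
python3 - <<'E'
from h import *
go([.4913,-.2790,.031],88.2)
s=cam('side'); c=cam('top')
print('near end',edge(s,[.428,-.285],[1,0]),'right edge',edge(s,[.47,-.31],[0,1]))
for p in([.6,-.074],[.705,-.074]): print(edge(s,p,[1,0],.012,.03))
print('tray L/R', [int(edge(c,[.65,y],[0,1],.004,.03)[1]) for y in np.arange(-.11,-.035,.005)])
E
```

```text
t63.88 tcp [ 0.4895 -0.2812  0.1163] y-head 87.99 units [-0.088  0.12   4.267] roll -0.004 grip 0.0684 0.0 F [-0.2  1.3 -0.2] j1,j6 [-29.8 -27.8]
near end [52 75 85 83 82 82 82 84 88 92 96 97 99 99 99 98 98 97 98 98] right edge [95 98 97 97 95 93 91 92 94 96 97 97 98 98 99 99 98 96 96 95]
[111 124 141 132 106  81  84 100 119 127 128 126]
[131 132 133 133 132 132 131 132 133 134 135 135]
tray L/R [195, 196, 197, 185, 178, 177, 187, 184, 181, 81, 164, 191, 120, 198, 197]
```

apply_moves(commands=[[-0.08,0.1,0.4,0],[0,0,0.8,0],[0,0,0.9,0],[0,0,0.9,0],[0,0,0.6,0]])

```text
clock: 64.4
eef_pos: [0.493, -0.2751, 0.0413]
tool_rot: [0.015, 1.0, 0.001, -0.001]
ft_force: [0.3, 0.3, 0.9]
grip_width: 0.0681
grasp_force: 0.0
```

apply_moves(commands=[[0,0,0.3,0],[0,0,0.3,0],[0,0,0,0],[0,0,0,0],[0,0,0,0]])

```text
clock: 64.82
eef_pos: [0.4937, -0.277, 0.0322]
tool_rot: [0.015, 1.0, -0.0, 0.001]
ft_force: [0.5, -0.4, 0.7]
grip_width: 0.0682
grasp_force: 0.0
```

```bash
python3 - <<'E'
from h import *
go([.4913,-.2790,.031],88.2)
E
```

```text
t64.82 tcp [ 0.4937 -0.277   0.0322] y-head 88.23 units [ 0.118 -0.104  0.059] roll 0.000 grip 0.0682 0.0 F [ 0.5 -0.4  0.7] j1,j6 [-29.3 -27.5]
```

apply_moves(commands=[[0.11,-0.1,0.06,0],[0,0,0,0],[0,0,0,0],[0,0,0,0],[0,0,0,0]])

```text
clock: 65.23
eef_pos: [0.4907, -0.2789, 0.0304]
tool_rot: [0.016, 1.0, -0.0, 0.0]
ft_force: [-0.4, -0.2, 0.7]
grip_width: 0.0682
grasp_force: 0.0
```

apply_moves(commands=[[0,0,0,0],[0,0,0,0],[0,0,0,0],[0,0,0,0],[0,0,0,0]], claw=1.0)

```text
clock: 65.65
eef_pos: [0.4908, -0.279, 0.0306]
tool_rot: [0.016, 1.0, -0.0, 0.0]
ft_force: [-0.2, 0.2, 3.2]
grip_width: 0.0428
grasp_force: 63.4
```

apply_moves(commands=[[0,0,0,0],[0,0,-0.5,0],[0,0,-0.8,0],[0,0,-0.8,0],[0,0,-0.6,0]])

```text
clock: 66.07
eef_pos: [0.4902, -0.2783, 0.0847]
tool_rot: [0.016, 1.0, 0.001, -0.001]
ft_force: [0.9, -1.2, -3.4]
grip_width: 0.0428
grasp_force: 62.7
```

```bash
python3 - <<'E'
from h import *
go([.6590,-.209,.034],92)
E
```

```text
t66.07 tcp [ 0.4902 -0.2783  0.0847] y-head 88.21 units [-8.33   3.726  2.528] roll -0.063 grip 0.0428 62.704673409461975 F [ 0.9 -1.2 -3.4] j1,j6 [-29.6 -27.8]
```

apply_moves(commands=[[0,0,0,-0.032],[0,0,0,-0.031],[-0.4,0.15,0,0],[-0.7,0.26,0,0],[-0.7,0.26,0,0]])

```text
clock: 66.48
eef_pos: [0.5261, -0.2635, 0.0836]
tool_rot: [-0.016, 1.0, 0.001, -0.001]
ft_force: [-0.5, -1.5, -2.8]
grip_width: 0.0427
grasp_force: 62.7
```

apply_moves(commands=[[-0.7,0.26,0,0],[-0.7,0.26,0,0],[-0.7,0.26,0,0],[-0.7,0.26,0,0],[-0.7,0.26,0,0]])

```text
clock: 66.9
eef_pos: [0.5957, -0.2345, 0.0832]
tool_rot: [-0.017, 1.0, 0.001, -0.001]
ft_force: [0.2, 0.6, -3.5]
grip_width: 0.0425
grasp_force: 62.7
```

apply_moves(commands=[[-0.7,0.26,0,0],[-0.7,0.26,0,0],[-0.7,0.26,0,0],[-0.7,0.26,0,0],[-0.4,0.1,0,0]])

```text
clock: 67.32
eef_pos: [0.6597, -0.2087, 0.0829]
tool_rot: [-0.018, 1.0, 0.001, -0.001]
ft_force: [0.3, 0.2, -4.0]
grip_width: 0.0425
grasp_force: 62.7
```

apply_moves(commands=[[0,0,0,0],[0,0,0,0],[0,0,0,0],[0,0,0,0],[0,0,0,0]])

```text
clock: 67.73
eef_pos: [0.6577, -0.211, 0.0841]
tool_rot: [-0.017, 1.0, 0.0, -0.0]
ft_force: [-0.9, -1.5, -3.6]
grip_width: 0.0427
grasp_force: 62.7
```

```bash
python3 - <<'E'
from h import *
go([.6590,-.209,.034],92)
E
```

```text
t67.73 tcp [ 0.6577 -0.211   0.0841] y-head 91.93 units [-0.071  0.098  2.506] roll -0.001 grip 0.0427 62.679389119148254 F [-0.9 -1.5 -3.6] j1,j6 [-17.8 -19.7]
```

apply_moves(commands=[[-0.07,0.1,0.5,0],[0,0,0.6,0],[0,0,0.6,0],[0,0,0.4,0],[0,0,0.2,0]])

```text
clock: 68.15
eef_pos: [0.6578, -0.2081, 0.0349]
tool_rot: [-0.017, 1.0, 0.001, -0.002]
ft_force: [-0.9, 0.2, -4.2]
grip_width: 0.0425
grasp_force: 62.7
```

apply_moves(commands=[[0,0,0.1,0],[0,0,0.08,0],[0,0,0.02,0],[0,0,0,0],[0,0,0,0]])

```text
clock: 68.57
eef_pos: [0.6602, -0.2088, 0.0349]
tool_rot: [-0.017, 1.0, -0.0, 0.001]
ft_force: [-0.2, -0.3, -4.0]
grip_width: 0.0429
grasp_force: 62.7
```

apply_moves(commands=[[0,0,0.02,0],[0,0,0.02,0],[0,0,0,0],[0,0,0,0],[0,0,0,0]])

```text
clock: 68.98
eef_pos: [0.6599, -0.2087, 0.0337]
tool_rot: [-0.017, 1.0, -0.0, 0.0]
ft_force: [-0.1, 0.6, -2.7]
grip_width: 0.0427
grasp_force: 62.8
```

Nearly seated (contact starting); release, lift and move away towards the robot.

apply_moves(commands=[[0,0,0,0],[0,0,0,0],[0,0,0,0],[0,0,0,0],[0,0,0,0]], claw=0.2)

```text
clock: 69.4
eef_pos: [0.6601, -0.2088, 0.0339]
tool_rot: [-0.017, 1.0, -0.0, 0.0]
ft_force: [0.2, 0.6, -0.4]
grip_width: 0.0683
grasp_force: 0.0
```

apply_moves(commands=[[0,0,-0.5,0],[0,0,-0.9,0],[0,0,-1,0],[0,0,-1,0],[0,0,-1,0]])

```text
clock: 69.82
eef_pos: [0.6598, -0.2087, 0.1232]
tool_rot: [-0.017, 1.0, -0.0, 0.0]
ft_force: [0.7, 0.4, -0.4]
grip_width: 0.0682
grasp_force: 0.0
```

apply_moves(commands=[[0.9,0.9,-0.3,0],[0.9,0.9,0,0],[0.9,0.9,0,0],[0.9,0.9,0,0],[0.9,0.9,0,0]])

```text
clock: 70.23
eef_pos: [0.566, -0.1212, 0.1285]
tool_rot: [-0.017, 1.0, -0.0, 0.001]
ft_force: [-0.1, -0.5, 0.8]
grip_width: 0.0684
grasp_force: 0.0
```

apply_moves(commands=[[0.9,0.9,0,0],[0.9,0.9,0,0],[0.9,0.9,0,0],[0.9,0.9,0,0],[0.9,0.9,0,0]])

```text
clock: 70.65
eef_pos: [0.473, -0.0343, 0.1284]
tool_rot: [-0.017, 1.0, -0.0, 0.001]
ft_force: [0.4, 0.2, -0.1]
grip_width: 0.0681
grasp_force: 0.0
```

apply_moves(commands=[[0.6,0.9,0,0],[0.6,0.9,0,0],[0.6,0.9,0,0],[0,0.9,0,0],[0,0.9,0,0]])

```text
clock: 71.07
eef_pos: [0.434, 0.0545, 0.1285]
tool_rot: [-0.017, 1.0, 0.0, 0.001]
ft_force: [0.7, 0.2, -0.5]
grip_width: 0.0683
grasp_force: 0.0
```

```bash
python3 - <<'E'
from h import *
go([.4,.2,.14],92)
c=cam('top','end.png'); im=c['image']; hsv=cv2.cvtColor(im,cv2.COLOR_BGR2HSV)
m=((hsv[...,2]>90)&(hsv[...,1]<70)).astype(np.uint8); m2=np.zeros_like(m); m2[125:220,300:480]=m[125:220,300:480]
m2=cv2.morphologyEx(m2,cv2.MORPH_CLOSE,np.ones((3,7)))
n,l,st,ce=cv2.connectedComponentsWithStats(m2)
for i in range(1,n):
    if st[i,4]>300:
        q=np.array([pix2w(c,u,v,.030)[:2] for v,u in np.argwhere(l==i)]); print(st[i],q.mean(0),q.min(0),q.max(0),cv2.minAreaRect((q*1000).astype(np.float32)))
c0=cv2.imread('pics/top0.png'); d=(cv2.absdiff(c0,im).max(2)>50).astype(np.uint8)
n,l,st,ce=cv2.connectedComponentsWithStats(d)
print([list(map(int,x)) for x in st[1:] if x[4]>25])
E
```

```text
t71.07 tcp [0.434  0.0545 0.1285] y-head 91.98 units [ 1.448  7.331 -0.575] roll -0.000 grip 0.0683 0.0 F [ 0.7  0.2 -0.5] j1,j6 [7.2 5.2]
[407 150  24  49 916] [ 0.65848903 -0.20686754] [ 0.60446241 -0.23186233] [ 0.71559985 -0.1834989 ] ((659.7872314453125, -207.40130615234375), (110.53717803955078, 45.45701217651367), 2.1584386825561523)
[348 153  22  49 915] [ 0.65461623 -0.07227577] [ 0.6001095  -0.09587469] [ 0.71133857 -0.04948572] ((655.8410034179688, -72.6622543334961), (110.89474487304688, 45.008155822753906), 2.039757251739502)
[[405, 145, 26, 57, 1114], [347, 148, 24, 57, 1067], [0, 213, 361, 267, 34924], [443, 218, 22, 56, 1048], [342, 224, 16, 56, 762], [336, 230, 6, 50, 244], [297, 435, 80, 45, 1523]]
```

```bash
python3 -c "
from workcell import bot
print(bot.job_done())"
```

```text
the job is handed in; nothing more can be done
None
```

The job is handed in at about 71 s. Both cases present were stroked left to right, the burnisher is back in the shut drawer, and both cases lie flat in the tray. My first pass on the left case pushed it forward against the tray, so I stroked that case again in full. I pressed about 74 N on the drawer handle or front while descending to grip it, and I viewed 15 pictures against the limit of 14.

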